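# Pack the stepped trays and snap the lid on the tote

### The arm

A 6-joint arm with a two-finger parallel gripper is mounted at the origin on the work surface. World frame = base frame: x ahead of the robot, y to its left, z up, the work surface at z = 0. Lengths are in mm, angles in rad, forces in N, time in s.
With the tool pointing down it reaches from about 400 to 925 mm from the base axis. Payload 12.5 kg.
Tool frame: the origin (TCP) lies midway between the tips of the shut fingers; the grasp point (between the pads) lies env.grasp_offset behind it (env.grasp_offset is the distance from the TCP to the grasp point, in mm); x points along the fingers, y is the direction in which the jaws open and shut, and the axes are right-handed (so a half turn about x gives the same grasp; the last joint's range is limited). The gripper opens to 95 mm and grips with 3 to 60 N. Pads are 20 mm wide; open, the fingers measure 119 mm over their backs; the gripper's body (75 mm by 180 mm) begins 59 mm behind the grasp point.
Start: joints at [1.151, 0.491, 1.559, -0, 1.092, -0.106], TCP at [192.905, 594.503, 214.661] pointing down, gripper open.
Joint ranges: [-3.1, 3.1], [-0.84, 2.19], [0.05, 2.79], [-1.13, 4.28], [0.06, 2.93], [-2.69, 2.69]. Speed limits (rad/s): [2.22, 2.22, 2.79, 3.14, 3.14, 3.14].

### API

Orientations are given as [roll, pitch, yaw] about the fixed x, y, z axes, in that order (R = Rz(yaw) Ry(pitch) Rx(roll)).
In Python, from cell import env gives the robot as it stands.
- The arm moves only by the tool apply_moves, never from a script. Its arguments are lists of equal length, an entry for each row: "offset": the shift along the world's x, y, z in units of 25 mm (1.0 is 25 mm), a list of three; "yaw": the turn about the world's z in units of 6 degrees (1.0 is 6 degrees); "jaw": the closure, from -1 (fully open) to 1 (shut), so that 0 is half open. A call has 1 to 20 rows; each row is the pose to reach, as a shift and turn from the pose measured when the call began; what a row does not reach only later rows make up. A row lasts 1/8 s, in which the tool goes at most 62.5 mm and 10.7 degrees, less where a joint would pass 70% of its speed; a pose out of reach is approached as far as the arm can. A call with a gripper value outside its range is refused whole. The fingers move at their own pace and stop on an object; the grip force is fixed at half the most. Time passes only in rows, so rows that repeat a pose let the fingers close. It gives the time, the measured TCP pose, the force and the opening at its end, in the units of the state.
- env.state(): the state, without advancing time (a new reading comes with each control period).
- env.read_camera(name): name is "scene" or "top" or "wrist"; returns a dict with "frame" (480x640x3 uint8, red, green, blue), "fx", "fy", "cx", "cy" (pixels), "xyz" and "rotation" of the camera in the world; the wrist camera has in their place "hand_eye" (4x4, takes a point from camera to tool coordinates, whose origin is the TCP and whose axes are the tool frame's). Camera axes: x right, y down, z forward; pixel columns grow to the right and rows downward; lengths in mm; the calibration is good to about 2 mm. A picture is of the moment at which its call begins: read the wrist's pose just before it. There is no depth.
- env.job_done(): hands the job in, once; it reports no verdict.
The state is a dict: "t": time; "joints": joint angles; "qvel": joint speeds; "tau": joint torques, N m; "eef_pos": TCP position; "tcp_rot": TCP orientation; "ft_force": force on the tool from outside, world axes, zero at the start; "moment": the same for the moment, N m; "opening": opening from 0.0 (shut) to 1.0 (fully open).
Only numpy, scipy, OpenCV 4.12 (cv2) and the standard library are available. Lean on these libraries where they do the work, as an engineer would, in place of code of your own. Each camera call takes 0.05 s, during which the arm holds its last target.

### The job

Pack the black tote: lower the red tray onto the low side ribs, close to the end wall that has no ledge, and then the blue tray above it, pushed the other way, so that it rests level on the end ledge and on the rim of the red tray. Then take the yellow lid that leans on the carton, set it straight over the tote and press it down until its chamfered ends spread the two spring clips and both snap shut over it. Set the trays down without dropping or tipping them, and leave the carton, bottle, spray can and tape where they stand.

Things in the scene. Friction and masses are not known exactly. Their poses are not given: they have to be found in the camera images.
- tote: Black open tote, fixed to the bench, 246 mm long (its x axis) by 138 mm wide (y), rim 134 mm above its underside. Origin: centre of its underside; z up. Inside 236 by 128 mm (walls 5 mm). Low white ribs 14 mm wide, tops at z = 20 mm, run along both long walls. A white ledge crosses the +x end wall only. A spring clip stands outside each end wall.
- tote_ledge (a point): Middle of the top of the ledge on the tote's +x end wall: 20 mm deep, as wide as the tote inside, top 58 mm above the tote's underside (level with the red tray's rim once that is seated).
- low_seat (a point): In the tote: where the centre of the red tray's underside belongs, on the side ribs, 50 mm from the tote's middle towards the end without a ledge; 4 mm to spare at the end wall and each side. Within about 8 mm along and 7 mm across will do. Tray's long axis along the tote's.
- high_seat (a point): In the tote: where the centre of the blue tray's underside belongs, 58 mm up, 50 mm from the tote's middle towards the ledge end; 4 mm to spare at the end wall and each side. Within about 8 mm along and 7 mm across will do. Tray's long axis along the tote's.
- clip_ledge (a joint): Steel spring clip 40 mm wide outside the tote's +x (ledge) end, hinged low on the wall so that its top swings outward. Radians: 0 = upright, shut, resting on its stop. The lid pushes it out about 5 mm (0.07 rad) in passing. Sideways force at the nose 2 to 4 N; pushing the lid past both clips takes about 6 to 18 N in all.
- clip_plain (a joint): The same spring clip at the tote's -x end (no ledge).
- clip_ledge_nose (a point): Tip of the ledge-end clip's nose: 126 mm from the tote's middle, 148 mm above its underside, reaching 5 mm in over the end of the seated lid, 1.5 mm above it. From the tip the nose's upper face slopes up and outward (30 degrees from vertical) to 167 mm above the underside and guides the lid in.
- clip_plain_nose (a point): The same point of the clip at the end without a ledge.
- red_tray_center (a point): Red tray: open, 128 mm long (its x) by 120 mm wide (y), walls 38 mm high and 3 mm thick, bolts lying in its bottom (under 20 mm deep). Along its middle an upright handle 40 mm long (x), 12 mm thick (y), its top 70 mm above the tray's underside. This point: the tray's centre, 35 mm above its underside, 35 mm below the handle's top. Half a turn makes no difference. 0.5 kg.
- blue_tray_center (a point): Blue tray: open, 128 mm long (its x) by 120 mm wide (y), walls 38 mm high and 3 mm thick, wall plugs lying in its bottom (under 20 mm deep). Along its middle an upright handle 40 mm long (x), 12 mm thick (y), its top 70 mm above the tray's underside. This point: the tray's centre, 35 mm above its underside, 35 mm below the handle's top. Half a turn makes no difference. 0.3 kg.
- lid_center (a point): Yellow lid, 0.25 kg, panel 148 mm wide (its x), 246 mm long (y), 12 mm thick; on it, along the middle, a black handle 90 mm long (y), 14 mm thick (x), 36 mm tall. This point: in the handle, 24 mm above the panel's underside, 24 mm below the handle's top; z = the way the handle points. It starts leaning on the carton, 35 degrees from level, handle horizontal; grip it square to the panel.
- lid: The lid again: centre of its panel's underside, same axes. At each end (+y, -y) a tongue 60 mm wide reaches to 131 mm, chamfered below. A tapered frame 5 mm deep under the panel fits 2 to 3 mm clear inside the tote's walls. Shut, the panel's underside lies on the rim (134 mm above the tote's underside), its y along the tote's x, either way round.
- carton: Full cardboard carton, 4 kg, 180 mm deep (x), 170 mm wide and 69 mm high, behind the lid, which leans on its near top edge. Origin: middle of the bottom edge of its face towards the robot; x points away from the robot through it. Leave it.
- cleaner_center (a point): White bottle with blue cap, 60 mm across and 220 mm tall, standing beside the tote. The point is half-way up. Leave it.
- can_center (a point): Green spray can with grey cap, 66 mm across and 230 mm tall, beyond the tote's ledge end. The point is half-way up. Leave it.
- tape_center (a point): Roll of grey tape lying flat beside the tote, 90 mm across, 48 mm high. The point is its centre. Leave it.
- red_tray: The red tray again: the centre of its underside, same axes.
- blue_tray: The blue tray again: the centre of its underside, same axes.
Not all that is in view belongs to the job. Of the things that look like the blue_tray, the smaller one is meant.

How it is judged (in metres and radians):
On the way, in this order (a step that is already met when the one before it is completed fails the run):
1. the red tray stands on the low ribs, against the end without a ledge (x of red_tray_center in the frame of tote between -0.059 and -0.041 m and y of red_tray_center in the frame of tote between -0.0075 and 0.0075 m and z of red_tray_center in the frame of tote between 0.052 and 0.058 m and angle between red_tray_center's own z axis and vertical below 0.05 rad and angle between the x axis of red_tray_center and the x axis of tote, either way round below 0.12 rad and linear speed of red_tray below 0.02 m/s), for 0.2 s.
2. the blue tray rests level on the end ledge and the red tray's rim, the red tray still in place (all of step 1 and x of blue_tray_center in the frame of tote between 0.041 and 0.059 m and y of blue_tray_center in the frame of tote between -0.0075 and 0.0075 m and z of blue_tray_center in the frame of tote between 0.09 and 0.096 m and angle between blue_tray_center's own z axis and vertical below 0.05 rad and angle between the x axis of blue_tray_center and the x axis of tote, either way round below 0.12 rad and linear speed of blue_tray below 0.02 m/s), for 0.2 s.
3. the lid is down and both clips have snapped shut over it (x of red_tray_center in the frame of tote between -0.059 and -0.041 m and y of red_tray_center in the frame of tote between -0.0075 and 0.0075 m and z of red_tray_center in the frame of tote between 0.052 and 0.058 m and angle between each of red_tray_center, blue_tray_center's own z axis and vertical below 0.05 rad and angle between the x axis of each of red_tray_center, blue_tray_center and the x axis of tote, either way round below 0.12 rad and x of blue_tray_center in the frame of tote between 0.041 and 0.059 m and y of blue_tray_center in the frame of tote between -0.0075 and 0.0075 m and z of blue_tray_center in the frame of tote between 0.09 and 0.096 m and x of lid_center in the frame of tote between -0.006 and 0.006 m and y of lid_center in the frame of tote between -0.006 and 0.006 m and z of lid_center in the frame of tote between 0.155 and 0.161 m and angle between lid_center's own z axis and vertical below 0.03 rad and angle between the y axis of lid_center and the x axis of tote, either way round below 0.06 rad and value of joint each of clip_ledge, clip_plain below 0.02 rad), for 0.2 s.
At the end, for the whole second after the job is handed in: Red tray on the low ribs at the end without ledge, blue tray level on the ledge and the red rim (each within 9 mm along, 7 mm across, 3 mm in height); lid flat on the rim (6 mm, 3 degrees, 3 mm in height), both clips shut over it (under 0.02 rad); all at rest (all of step 3 and linear speed of each of red_tray, blue_tray, lid below 0.02 m/s); the robot touches nothing.
It fails at once if a tray was tipped (more than 35 degrees), spilling its parts (angle between any of red_tray_center, blue_tray_center's own z axis and vertical above 0.61 rad).
It fails at once if a tray was dropped (falling freely more than about 12 mm) ((contact force between the fingers and red_tray below 0.05 N and linear speed of red_tray above 0.5 m/s) or (contact force between the fingers and blue_tray below 0.05 N and linear speed of blue_tray above 0.5 m/s)).
It fails at once if the carton, bottle, can or tape was knocked away (more than 25 mm) (distance of any of cleaner_center, can_center, tape_center, carton from where it was at the start of the episode above 0.025 m).
It also fails if it takes over 72 s, if anything falls off the work surface, if the arm or the gripper's body presses on something with over 40 N, if the wrist force passes 120 N, or if a joint passes its speed limit or range.

## Working session

There is one attempt and no reset: what is moved stays moved. The work goes in short steps, Python scripts to look and compute and a tool call to move; the robot and the scene stay as the last step left them, time stands still between calls to the robot, and variables do not carry over. Pictures are saved under pics/ and viewed, and the job is handed in when it is done.

Besides the shell and the picture viewer there is one more tool, called after "Request:" by a JSON object that holds its "op" and its "data". apply_moves: Moves the arm, as the interface text tells. Its arguments: {"type":"object","properties":{"offset":{"type":"array"},"yaw":{"type":"array"},"jaw":{"type":"array"}},"required":["offset","yaw","jaw"]}

```bash
ls; mkdir -p pics; python3 - <<'E'
from cell import env
import cv2
print(env.state()); print(env.grasp_offset)
for n in ("scene","top","wrist"):
    c=env.read_camera(n)
    cv2.imwrite(f"pics/{n}0.png",c["frame"][:,:,::-1])
    print(n,{k:v for k,v in c.items() if k!="frame"})
E
```

```text
pics
{'t': 0.0, 'joints': array([ 1.15142699e+00,  4.91549646e-01,  1.55944804e+00,  3.04179219e-06,
        1.09166917e+00, -1.05618598e-01]), 'qvel': array([-0.00108183,  0.00060316,  0.00061769, -0.0007259 ,  0.00178534,
        0.00010291]), 'tau': array([-2.90706012e-03, -6.12637424e+01, -2.58185649e+01,  6.91408035e-02,
        4.81880992e-02, -6.91592413e-05]), 'eef_pos': array([192.78524811, 594.27689143, 214.06838431]), 'tcp_rot': array([-1.67892633,  1.56972212, -1.99267847]), 'ft_force': array([-0.40443528,  0.03376213, -0.5593049 ]), 'moment': array([ 0.04275791,  0.00397674, -0.03810277]), 'opening': 1.001283196415418}
18.8
scene {'fx': 453.84571249791753, 'fy': 453.84571249791753, 'cx': 319.4602840643131, 'cy': 234.97082745425166, 'xyz': array([1033.73941035, -272.57564327,  826.16861316]), 'rotation': array([-2.38620404e+00,  1.98068661e-03,  1.17386992e+00])}
top {'fx': 491.20306352867294, 'fy': 491.20306352867294, 'cx': 324.01828224467874, 'cy': 234.70204786946132, 'xyz': array([ 301.54597879,  -38.42725753, 1352.64624321]), 'rotation': array([-3.01985951, -0.0031453 , -1.5714987 ])}
wrist {'fx': 426.3557846563165, 'fy': 426.3557846563165, 'cx': 317.11050300849337, 'cy': 238.20777247557237, 'hand_eye': array([[-1.10985022e-04, -2.81365145e-01,  9.59600773e-01,
        -1.70698301e+02],
       [ 9.99999751e-01, -6.99682189e-04, -8.94967876e-05,
        -1.48394733e-01],
       [ 6.96596846e-04,  9.59600524e-01,  2.81365153e-01,
        -7.96826273e+01],
       [ 0.00000000e+00,  0.00000000e+00,  0.00000000e+00,
         1.00000000e+00]])}
```

View pics/scene0.png

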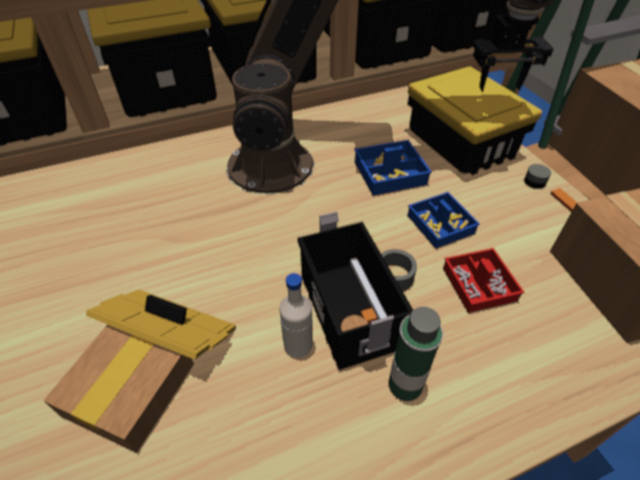

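View pics/top0.png

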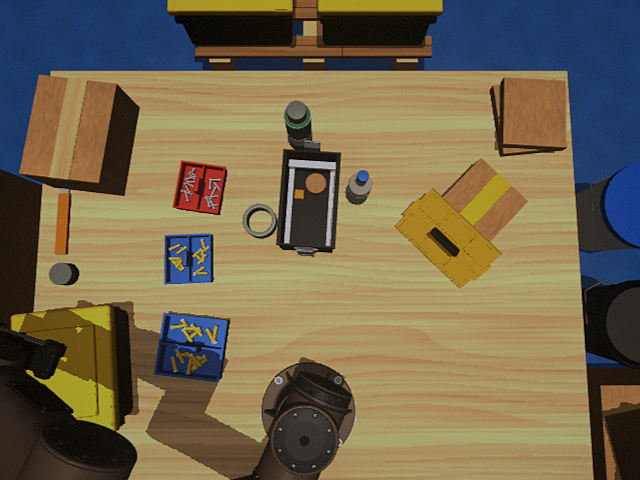

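View pics/wrist0.png

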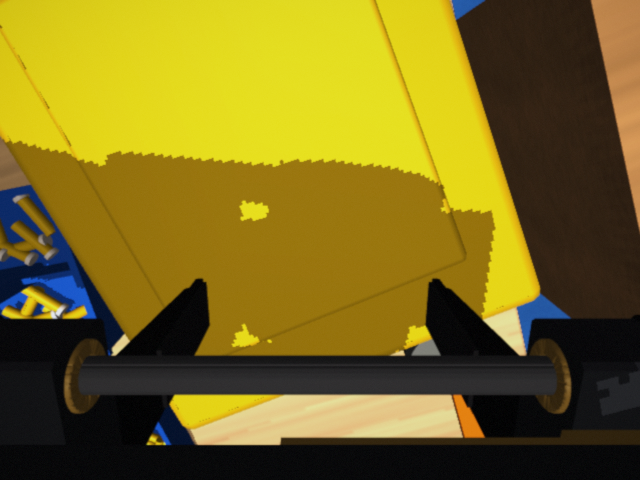

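The top view shows the tote around (309,200) with its ledge end up, the red tray at (202,187), the smaller blue tray at (189,259), the larger decoy at (192,346), the lid and carton at (450,235), the bottle at (360,185), the can at (297,120) and the tape at (260,220). The wrist camera is over the decoy tote. Next I'll triangulate.

```bash
cat > h.py <<'E'
from cell import env
import numpy as np, cv2
from scipy.spatial.transform import Rotation as Ro
def rot(r): return Ro.from_euler('xyz',r).as_matrix()
def shot(name,save=None):
    s=env.state(); c=env.read_camera(name)
    if name=="wrist":
        R=rot(s['tcp_rot']); H=np.array(c['hand_eye'])
        c['R']=R@H[:3,:3]; c['o']=R@H[:3,3]+s['eef_pos']
    else:
        c['R']=rot(c['rotation']); c['o']=np.array(c['xyz'])
    if save: cv2.imwrite(f"pics/{save}.png",c["frame"][:,:,::-1])
    return c
def ray(c,u,v):
    d=c['R']@np.array([(u-c['cx'])/c['fx'],(v-c['cy'])/c['fy'],1.]); return d/np.linalg.norm(d)
def onz(c,u,v,z):
    d=ray(c,u,v); return c['o']+d*(z-c['o'][2])/d[2]
def tri(*obs):
    A=np.zeros((3,3));b=np.zeros(3)
    for c,u,v in obs:
        d=ray(c,u,v);P=np.eye(3)-np.outer(d,d);A+=P;b+=P@c['o']
    p=np.linalg.solve(A,b)
    return p,[np.linalg.norm((np.eye(3)-np.outer(ray(c,u,v),ray(c,u,v)))@(p-c['o'])) for c,u,v in obs]
def proj(c,p):
    q=c['R'].T@(np.array(p)-c['o']); return c['fx']*q[0]/q[2]+c['cx'],c['fy']*q[1]/q[2]+c['cy']
E
python3 - <<'E'
from h import *
np.set_printoptions(precision=1,suppress=True)
t=shot("top");s=shot("scene")
def mask(c,lo,hi,name):
    h=cv2.cvtColor(c['frame'],cv2.COLOR_RGB2HSV); return cv2.inRange(h,lo,hi)
for col,lo,hi,z in (("red",(0,150,60),(8,255,255),38),("red2",(172,150,60),(180,255,255),38),("blue",(105,150,50),(125,255,255),38)):
    m=cv2.morphologyEx(mask(t,lo,hi,''),cv2.MORPH_CLOSE,np.ones((9,9)))
    cs,_=cv2.findContours(m,cv2.RETR_EXTERNAL,cv2.CHAIN_APPROX_NONE)
    for k in cs:
        if 600<cv2.contourArea(k)<6000:
            r=cv2.minAreaRect(k); P=[onz(t,*p,z)[:2] for p in cv2.boxPoints(r)]
            print(col,np.array(r[0]),r[1],r[2],onz(t,*r[0],z)[:2],[np.linalg.norm(P[i]-P[i-1]) for i in range(2)],np.degrees(np.arctan2(*(P[1]-P[0])[::-1])))
for nm,p,z in (("bottle",(362,176),220),("bottlebase",(357,190),0),("can",(295,107),230),("tape",(260,220),48),("toteTL",(282,152),134),("toteTR",(340,154),134),("toteBL",(279,248),134),("toteBR",(336,250),134),("lidh",(442,241),90)):
    print(nm,onz(t,*p,z)[:2])
big=lambda c,x0,y0,x1,y1,k,n:cv2.imwrite(f"pics/{n}.png",cv2.resize(c['frame'][y0:y1,x0:x1,::-1],None,fx=k,fy=k,interpolation=cv2.INTER_CUBIC))
big(t,230,80,380,270,4*.78,"top_tote");big(s,270,170,450,410,2.5,"scene_tote")
big(t,380,140,540,300,3.7,"top_lid");big(s,30,270,250,450,3.2,"scene_lid")
E
```

```text
red [199.  186.6] (45.8673095703125, 48.82649230957031) 9.462323188781738 [594.7 298.2] [np.float64(124.90022830120498), np.float64(135.2382304824257)] -7.2588841569795175
blue [190.8 346.9] (64.91239929199219, 63.21533966064453) 8.130102157592773 [166.2 306.7] [np.float64(169.40496621583748), np.float64(161.9532616520897)] -6.012733915438295
blue [187.5 258.5] (48.6010856628418, 46.079010009765625) 88.69805145263672 [398.3 323. ] [np.float64(130.52547120412464), np.float64(123.94763766596729)] -88.7039953446492
blue [269.   63.5] (11.0, 66.0) 90.0 [948.  111.9] [np.float64(32.58927577170805), np.float64(186.01429501713397)] -89.94936890679094
bottle [ 579.5 -131.8]
bottlebase [ 593.4 -135.4]
can [744.8  26.7]
tape [501.  129.2]
toteTL [663.2  64.7]
toteTR [658.  -83.3]
toteBL [417.3  69.8]
toteBR [412.2 -72.2]
lidh [ 439.5 -347.8]
```

View pics/top_tote.png

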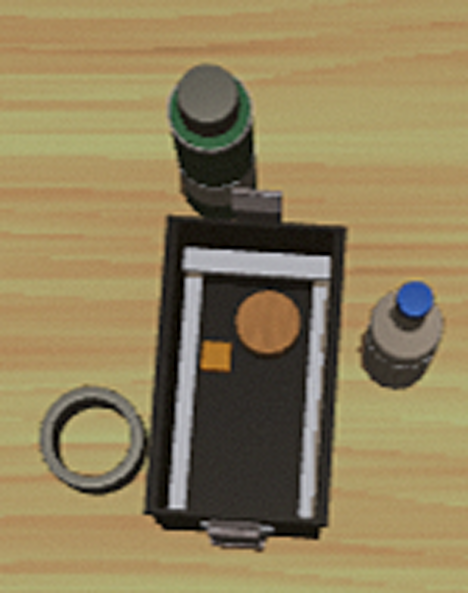

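View pics/scene_tote.png

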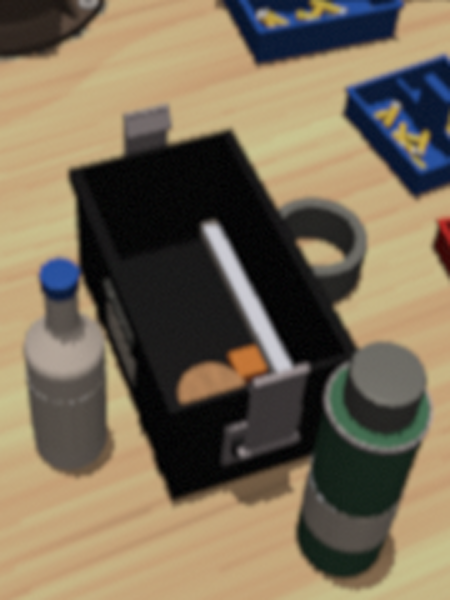

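View pics/top_lid.png

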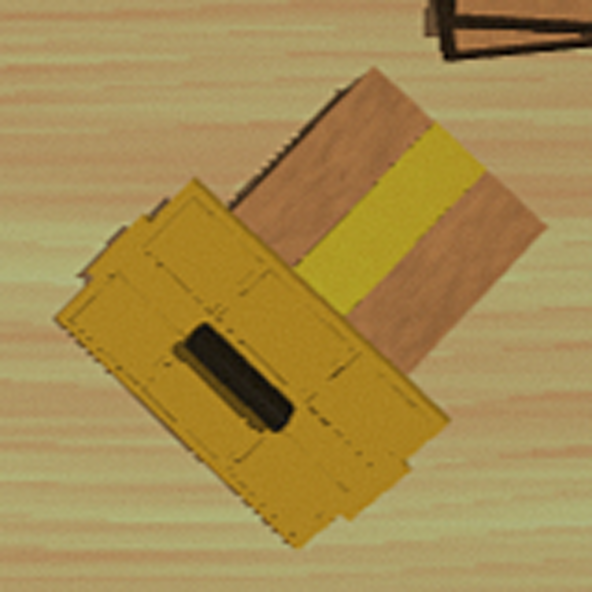

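View pics/scene_lid.png

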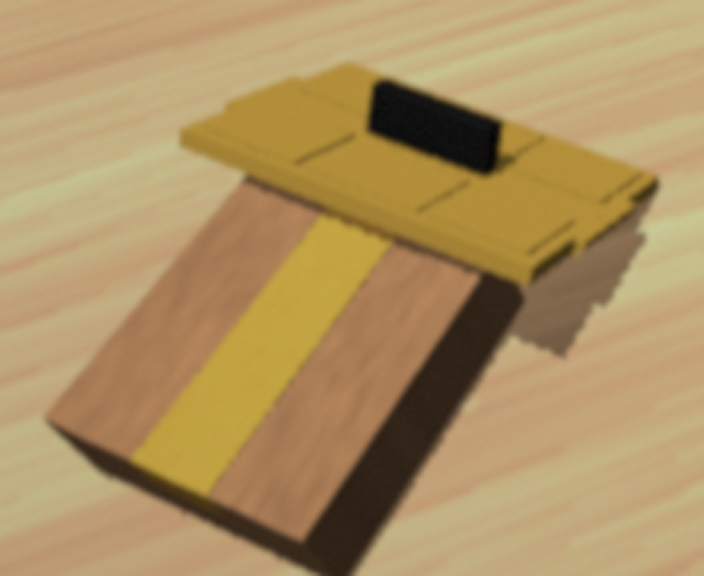

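The zooms show the ledge at the tote's far end (row ~262) and both clips at about (257,205) and (237,533). They also show the loose disc and square on the tote floor, and the lid handle running from (190,335) to (285,420), dipping towards the robot's left. Next I'll take wrist views from above the trays.

```bash
python3 - <<'E'
from h import *
np.set_printoptions(precision=3,suppress=True)
s=env.state();print(rot(s['tcp_rot']))
E
```

```text
[[-0.     0.309  0.951]
 [-0.     0.951 -0.309]
 [-1.    -0.    -0.   ]]
```

Request:
{"op": "apply_moves", "data": {"offset": [[2,-1.5,3],[4,-3,5],[6,-5,7],[8,-7,8],[10,-9,8],[11,-11,8],[11,-11,8],[11,-11,8],[11,-11,8]], "yaw": [0,0,0,0,0,0,0,0,0], "jaw": [-1,-1,-1,-1,-1,-1,-1,-1,-1]}}

```text
t: 1.38
eef_pos: [468.2, 318.9, 414.3]
tcp_rot: [-2.251, 1.57, -2.566]
ft_force: [-0.2, 0.4, 0.5]
opening: 1.0
```

```bash
python3 - <<'E'
from h import *
c=shot("wrist","w1"); print(c['o'],env.state()['qvel'].max())
E
```

```text
[392.47029469 343.5787894  584.98042721] 0.02966530024487139
```

View pics/w1.png

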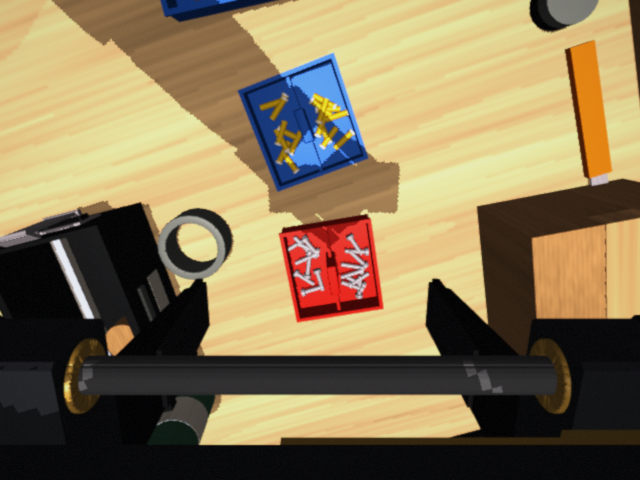

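```bash
python3 - <<'E'
import cv2
f=cv2.imread("pics/w1.png")
cv2.imwrite("pics/w1r.png",cv2.resize(f[205:335,265:400],None,fx=4.4,fy=4.4,interpolation=cv2.INTER_CUBIC))
cv2.imwrite("pics/w1b.png",cv2.resize(f[45:200,225:380],None,fx=3.8,fy=3.8,interpolation=cv2.INTER_CUBIC))
E
```

```text
(no output)
```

View pics/w1r.png

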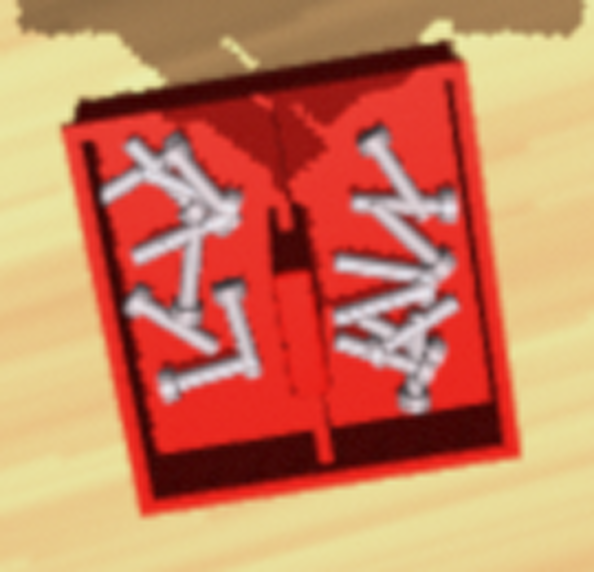

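View pics/w1b.png

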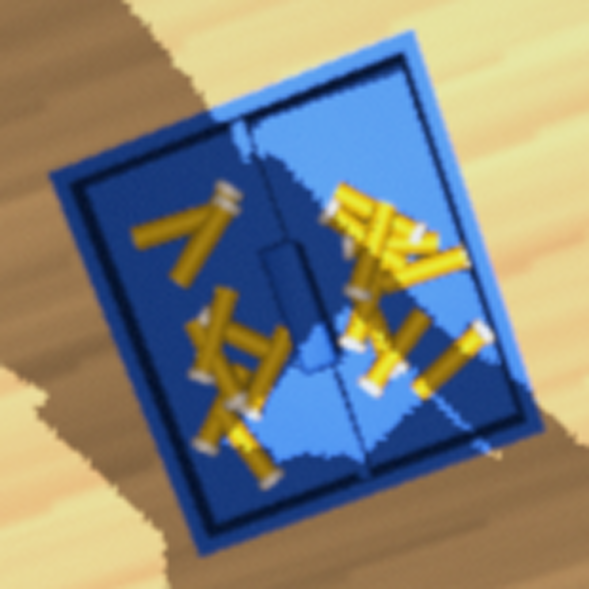

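```bash
python3 - <<'E'
from h import *
np.set_printoptions(precision=1,suppress=True)
H=[-1.10985022e-04,-2.81365145e-01,9.59600773e-01]
c=shot("wrist")
for n,k,o,rim,hd in (("red",4.4,(265,205),[(65,125),(465,62),(520,455),(140,513)],[(275,272),(310,270),(325,393),(288,395)]),("blue",3.8,(225,45),[(50,175),(412,32),(545,430),(200,553)],[(262,258),(297,240),(338,362),(305,373)])):
    for z,q in ((38,rim),(70,hd)):
        P=np.array([onz(c,p[0]/k+o[0],p[1]/k+o[1],z)[:2] for p in q])
        e=P-np.roll(P,1,0)
        print(n,z,P.mean(0),np.linalg.norm(e,axis=1),np.degrees(np.arctan2(e[:,1],e[:,0])))
# top view same
E
```

```text
red 38 [596.2 299.8] [131.5 122.  130.8 123.2] [171.1  81.2  -8.3 -98.5]
red 70 [595.9 299.3] [39.1 10.2 39.2 11. ] [ 168.    75.4  -10.8 -104.7]
blue 38 [400.1 324.9] [129.8 122.7 130.9 123.2] [-177.9   92.1    2.4  -88.4]
blue 70 [400.7 325.2] [36.6 11.9 38.3 10.8] [-177.5   98.     0.8  -90. ]
```

Request:
{"op": "apply_moves", "data": {"offset": [[1,-2,0.4],[2,-4.4,0.4],[3,-6.8,0.4],[4,-9,0.4],[5,-11,0.4],[5,-12.6,0.4],[5,-12.6,0.4],[5,-12.6,0.4],[5,-12.6,0.4]], "yaw": [0.5,1,1.5,2,2.5,2.8,2.8,2.8,2.8], "jaw": [-1,-1,-1,-1,-1,-1,-1,-1,-1]}}

```text
t: 2.6
eef_pos: [592.0, 7.0, 424.2]
tcp_rot: [-2.314, 1.57, -2.332]
ft_force: [0.3, 0.2, 0.6]
opening: 1.001
```

```bash
python3 - <<'E'
from h import *
c=shot("wrist","w2"); print(c['o'],env.state()['qvel'].max())
import pickle; pickle.dump({k:v for k,v in c.items()},open("w2.pkl","wb"))
E
```

```text
[512.36744077   8.50607225 594.9529673 ] 0.00034131217867747107
```

View pics/w2.png

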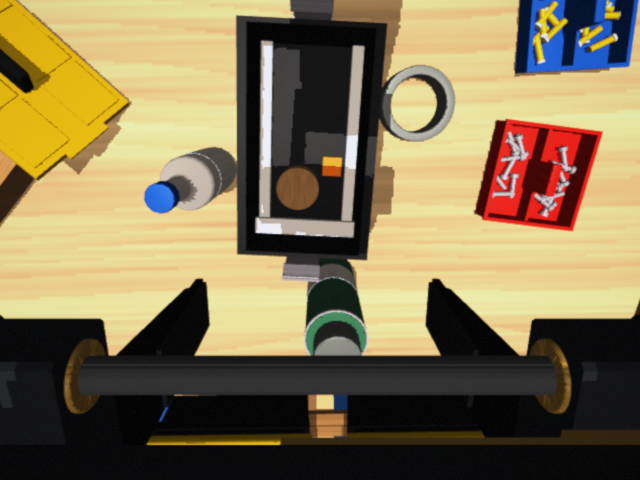

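```bash
python3 - <<'E'
import cv2
f=cv2.imread("pics/w2.png")
cv2.imwrite("pics/w2a.png",cv2.resize(f[0:150,220:400],None,fx=4.0,fy=4.0,interpolation=cv2.INTER_CUBIC))
cv2.imwrite("pics/w2b.png",cv2.resize(f[140:290,220:400],None,fx=4.0,fy=4.0,interpolation=cv2.INTER_CUBIC))
E
```

```text
(no output)
```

View pics/w2a.png

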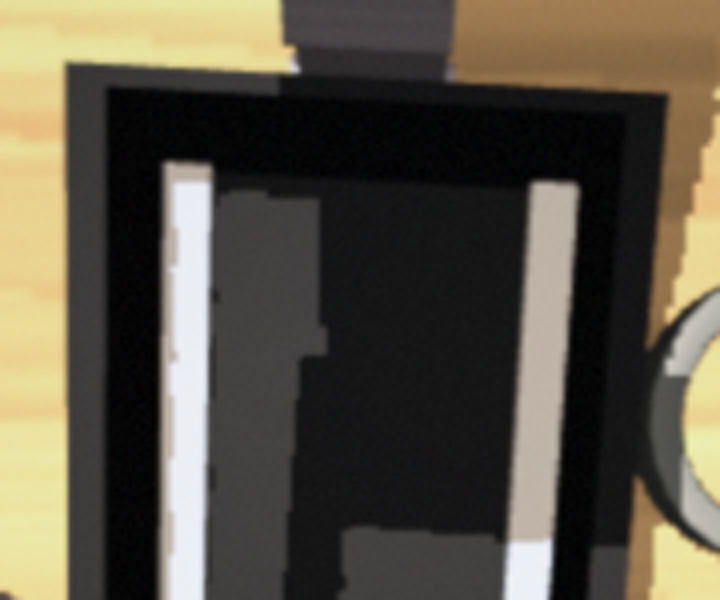

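View pics/w2b.png

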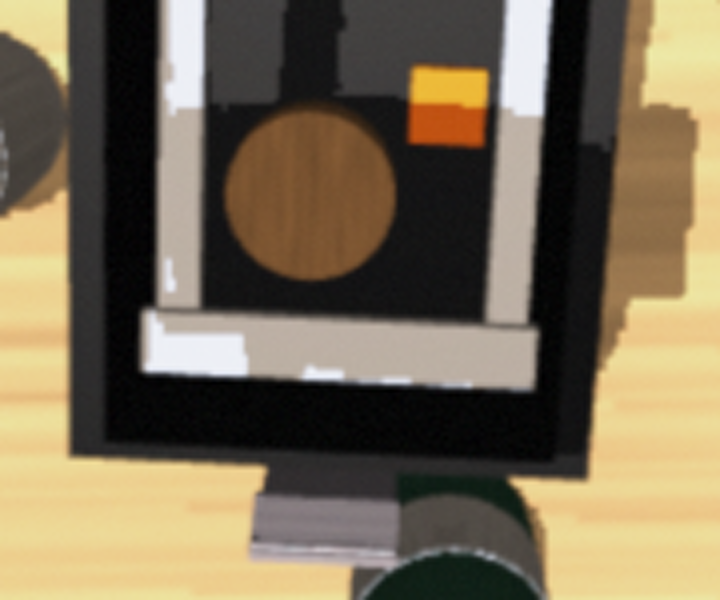

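```bash
python3 - <<'E'
from h import *
import pickle
np.set_printoptions(precision=1,suppress=True)
c=pickle.load(open("w2.pkl","rb"))
def rep(n,q,z):
    P=np.array([onz(c,*p,z)[:2] for p in q]);e=P-np.roll(P,1,0)
    print(n,P.mean(0),P.tolist(),np.linalg.norm(e,axis=1),np.degrees(np.arctan2(e[:,1],e[:,0])))
a=lambda x,y:(220+x/4,y/4); b=lambda x,y:(220+x/4,140+y/4)
rep("rim",[a(65,63),a(668,95),b(588,478),b(71,455)],134)
rep("inner",[a(107,87),a(626,113),b(553,459),b(106,441)],134)
rep("ledge",[b(142,310),b(538,325),b(535,388),b(142,372)],58)
rep("ribL",[a(163,180),a(212,180),b(203,308),b(157,306)],20)
rep("ribR",[a(530,182),a(580,185),b(531,324),b(485,320)],20)
t=shot("top"); 
def big(c,x0,y0,x1,y1,k,n):cv2.imwrite(f"pics/{n}.png",cv2.resize(c['frame'][y0:y1,x0:x1,::-1],None,fx=k,fy=k,interpolation=cv2.INTER_CUBIC))
big(t,265,130,345,260,4.6,"toptote2")
# bottle, can, tape in wrist
for n,p,z in (("bottlecap",(162,197),220),("tape",(418,103),48),("can",(338,345),230)): print(n,onz(c,*p,z))
E
```

```text
rim [546.6  -3.4] [[419.3128556125803, -69.10140655788996], [429.1839535203536, 78.39014956550778], [673.6883719049094, 62.23850869537186], [664.0497353875628, -85.01521769547082]] [245.3 147.8 245.  147.6] [176.3  86.2  -3.8 -93.7]
inner [546.4  -3.4] [[424.8195923044231, -59.185749307459666], [433.0164484317378, 68.16592145753741], [667.7793614350282, 52.1899894887897], [660.0500426327607, -74.77820129147787]] [235.7 127.6 235.3 127.2] [176.2  86.3  -3.9 -93.5]
ledge [654.3 -10.4] [[640.1353619640691, -73.96267383877344], [647.50264198349, 54.14233148518518], [668.7591534938158, 53.286515756278], [660.940172109517, -75.196372714385]] [ 20.8 128.3  21.3 128.7] [176.6  86.7  -2.3 -93.5]
ribL [539.1 -59.6] [[429.63327604909864, -60.260191500444925], [429.91810584104786, -45.06393729913847], [648.8572650916591, -58.636255087242894], [647.8523010724505, -74.52277196216676]] [218.7  15.2 219.4  15.9] [176.3  88.9  -3.5 -93.6]
ribR [544.4  54.1] [[432.33726208734794, 53.54663634918461], [433.48503456380047, 69.06477940809577], [656.6635327668725, 54.94029547503293], [654.9390819661713, 38.97820208507464]] [223.1  15.6 223.6  16.1] [176.3  85.8  -3.6 -96.2]
bottlecap [ 581.3 -131.3  220. ]
tape [502.5 131.7  48. ]
can [726.6  24.4 230. ]
```

View pics/toptote2.png

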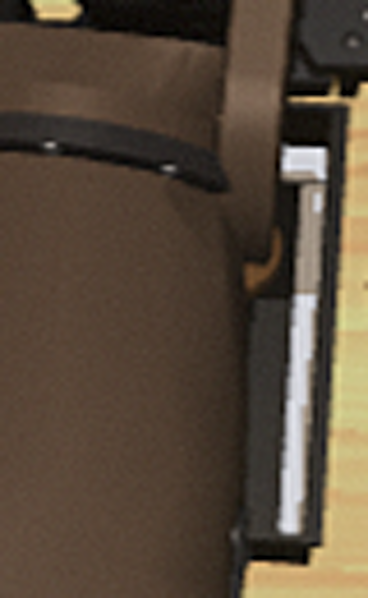

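The whole tote shows up in this view. Rim corners are at (236,16), (387,24), (367,260) and (238,254). That puts its centre at (546.5,-3.4) with x at -3.75°, and the ribs and ledge agree. Next I'll go above the red tray and take a second view to check its height.

Request:
{"op": "apply_moves", "data": {"offset": [[0,2,0],[0,4.4,-1],[0.1,6.8,-3],[0.16,9,-5],[0.16,11,-7],[0.16,11.7,-9],[0.16,11.7,-9],[0.16,11.7,-9],[0.16,11.7,-9]], "yaw": [0,-0.3,-0.6,-1,-1.23,-1.23,-1.23,-1.23,-1.23], "jaw": [0,0,0,0,0,0,0,0,0]}}

```text
t: 3.82
eef_pos: [596.4, 299.0, 200.6]
tcp_rot: [0.178, 1.57, 0.031]
ft_force: [0.2, -0.1, 0.2]
opening: 0.496
```

```bash
python3 - <<'E'
from h import *
c=shot("wrist","w3"); s=env.state();print(c['o'],s['qvel'].max(),rot(s['tcp_rot']),s['joints'])
import pickle; pickle.dump({k:v for k,v in c.items()},open("w3.pkl","wb"))
E
```

```text
[517.37936397 310.62382338 371.19119056] 0.0030650046673648588 [[ 1.64674342e-03  1.46889502e-01  9.89151537e-01]
 [ 2.76044850e-04  9.89152773e-01 -1.46890145e-01]
 [-9.99998606e-01  5.14940567e-04  1.58833273e-03]] [ 3.65519831e-01  5.63906029e-01  1.46351028e+00 -3.68850804e-04
  1.11253974e+00 -1.05769024e+00]
```

View pics/w3.png

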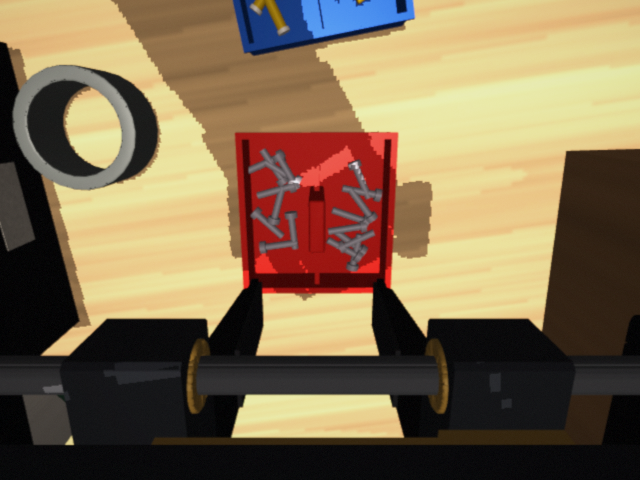

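```bash
python3 - <<'E'
from h import *
import pickle
np.set_printoptions(precision=1,suppress=True)
c=pickle.load(open("w3.pkl","rb"));c2=pickle.load(open("w2.pkl","rb"))
def rep(n,q,z):
    P=np.array([onz(c,*p,z)[:2] for p in q]);e=P-np.roll(P,1,0)
    print(n,P.mean(0),np.linalg.norm(e,axis=1),np.degrees(np.arctan2(e[:,1],e[:,0])))
rep("rim",[(236,133),(397,133),(391,293),(242,293)],38)
rep("hd",[(309,200),(326,200),(324,251),(310,251)],70)
# w2 rim corners: (507,120),(601,131),(572,230),(484,216ish)
print(tri((c,236,133),(c2,507,121)),tri((c,397,133),(c2,601,131)),tri((c,391,293),(c2,572,230)))
E
```

```text
rim [597.1 298.3] [131.7 122.3 131.7 126.2] [170.7  81.5  -7.6 -98.5]
hd [595.9 299.1] [38.5 12.2 38.5 10.4] [172.3  81.5 -10.3 -98.5]
(array([524.5, 247.4,  37.3]), [np.float64(1.5328098838936113), np.float64(1.53280988389374)]) (array([540.8, 368.9,  35.8]), [np.float64(0.25374048539565686), np.float64(0.2537404853954097)]) (array([671. , 350.8,  37.5]), [np.float64(0.674676186488021), np.float64(0.6746761864880922)])
```

The red tray's rim triangulates to z≈37 and its centre to (596,299), squarely under the tool. I'll go down, grip and look.

Request:
{"op": "apply_moves", "data": {"offset": [[0,0,-2],[0,0,-4],[0,0,-5.5],[0,0,-6.34],[0,0,-6.34],[0,0,-6.34],[0,0,-6.34],[0,0,-6.34],[0,0,-6.34],[0,0,-6.34]], "yaw": [0,0,0,0,0,0,0,0,0,0], "jaw": [0,0,0,0,0,0,1,1,1,1]}}

```text
t: 5.12
eef_pos: [596.6, 298.8, 42.5]
tcp_rot: [0.329, 1.569, 0.182]
ft_force: [0.7, -0.7, -0.1]
opening: 0.137
```

```bash
python3 - <<'E'
from h import *
c=shot("wrist","w4"); s=env.state();print(s['eef_pos'],s['opening'],s['ft_force'])
E
```

```text
[596.58597357 298.78385131  42.48415725] 0.12385587362547057 [-1.14593131 -0.1308989   2.81181116]
```

View pics/w4.png

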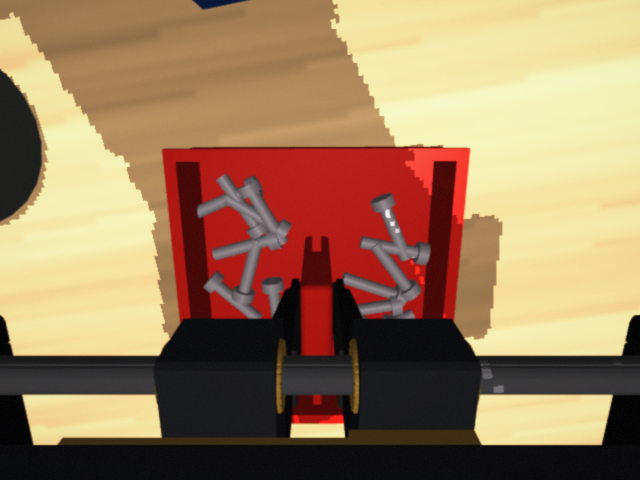

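The fingers have closed on the red handle at 11.8 mm opening. I'll lift and carry it to above the low seat.

Request:
{"op": "apply_moves", "data": {"offset": [[0,0,0.3],[0,0,1.2],[0,0,2.4],[0,0,3.8],[0,0,5.2],[-0.2,-0.5,6.6],[-0.6,-1.6,7.8],[-1.1,-3.2,8.4],[-1.7,-5,8.6],[-2.3,-6.8,8.6],[-2.9,-8.6,8.6],[-3.4,-10.2,8.6],[-3.8,-11.4,8.6],[-3.98,-11.96,8.6],[-3.98,-11.96,8.6],[-3.98,-11.96,8.6],[-3.98,-11.96,8.6]], "yaw": [0,0,0,0,0,0,0.1,0.2,0.3,0.4,0.5,0.6,0.7,0.78,0.78,0.78,0.78], "jaw": [1,1,1,1,1,1,1,1,1,1,1,1,1,1,1,1,1]}}

```text
t: 7.3
eef_pos: [497.2, 0.4, 257.4]
tcp_rot: [0.373, 1.569, 0.308]
ft_force: [0.5, 0.2, -5.2]
opening: 0.124
```

```bash
python3 - <<'E'
from h import *
c=shot("wrist","w5"); s=env.state();print(s['eef_pos'],s['opening'],s['ft_force'],rot(s['tcp_rot'])[:,1])
c=shot("scene","s5")
E
```

```text
[4.97142801e+02 3.92088477e-01 2.57416441e+02] 0.12109352012612089 [ 0.81264914  0.22977218 -4.76663802] [6.47395164e-02 9.97902048e-01 5.45972270e-04]
```

View pics/w5.png

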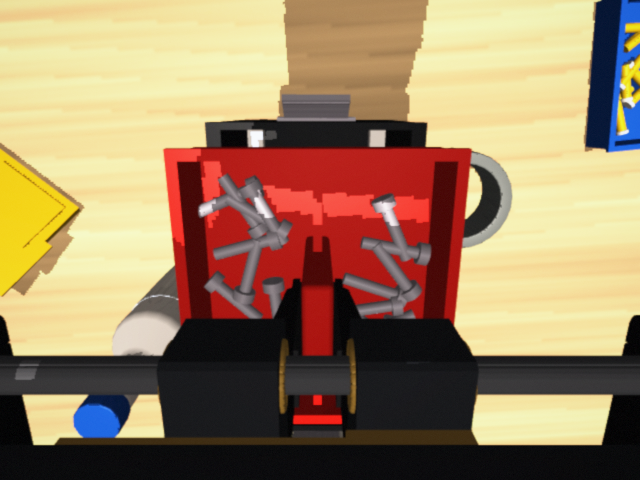

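View pics/s5.png

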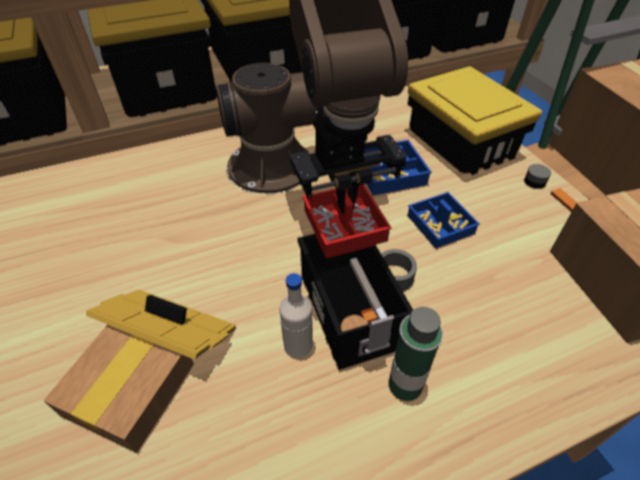

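The red tray hangs level and sits at the same pixels in the wrist view as at the grasp, (163,149) to (470,149). I'll lower it into the tote.

Request:
{"op": "apply_moves", "data": {"offset": [[0,0,-1],[0,0,-2],[0,0,-3],[0,0,-4],[0,0,-5],[0,0,-5.8],[0,0,-6.5],[0,0,-7],[0,0,-7.4],[0,0,-7.6],[0,0,-7.6],[0,0,-7.6]], "yaw": [0,0,0,0,0,0,0,0,0,0,0,0], "jaw": [1,1,1,1,1,1,1,1,1,1,1,1]}}

```text
t: 8.9
eef_pos: [497.4, 0.3, 67.8]
tcp_rot: [0.221, 1.569, 0.156]
ft_force: [0.2, -0.7, -4.1]
opening: 0.125
```

```bash
python3 - <<'E'
from h import *
c=shot("wrist","w6"); s=env.state();print(s['eef_pos'],s['opening'],s['ft_force'],s['moment'])
E
```

```text
[4.97378330e+02 2.79611436e-01 6.78338729e+01] 0.1216472056803317 [-0.30558432 -0.36768018 -4.22308486] [-0.01939634 -0.02160444  0.03360771]
```

View pics/w6.png

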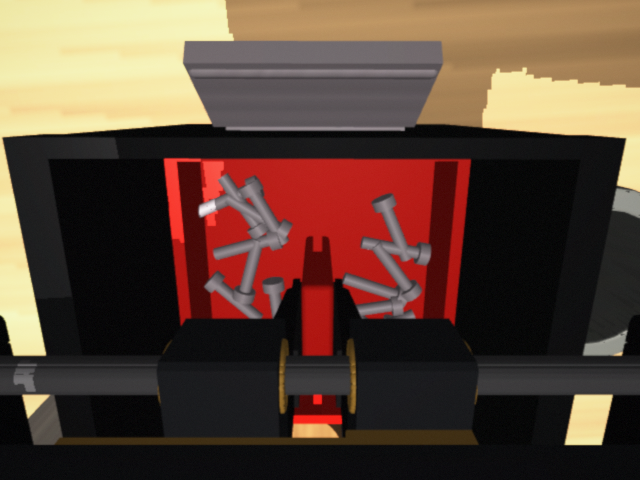

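The red tray is centred between the walls: tray columns 165 to 470, tote inner walls 50 to 585. The wrist force is still only the tray's weight. I'll lower the last 5 mm.

Request:
{"op": "apply_moves", "data": {"offset": [[0,0,-0.1],[0,0,-0.18],[0,0,-0.24],[0,0,-0.24],[0,0,-0.24]], "yaw": [0,0,0,0,0], "jaw": [1,1,1,1,1]}}

```text
t: 9.57
eef_pos: [497.4, 0.3, 62.4]
tcp_rot: [0.153, 1.568, 0.089]
ft_force: [-3.2, 0.6, 6.0]
opening: 0.123
```

The force has reversed to +6 N, so the tray is seated. I'll release it, retreat upwards and then head to the blue tray.

Request:
{"op": "apply_moves", "data": {"offset": [[0,0,0.06],[0,0,0.06],[0,0,0.06],[0,0,0.06],[0,0,0.06],[0,0,1],[0,0,2.5],[0,0,4.5],[0,0,6.5],[0,0,8],[0,0,8],[0,0,8]], "yaw": [0,0,0,0,0,0,0,0,0,0,0,0], "jaw": [1,-0.2,-0.2,-0.2,-0.2,-0.2,-0.2,-0.2,-0.2,-0.2,-0.2,-0.2]}}

```text
t: 11.08
eef_pos: [497.0, 0.3, 261.7]
tcp_rot: [0.245, 1.569, 0.181]
ft_force: [0.3, 0.3, -0.1]
opening: 0.599
```

```bash
python3 - <<'E'
from h import *
c=shot("wrist","w7"); s=env.state();print(s['eef_pos'],s['opening'],s['ft_force'],s['joints'])
import pickle; pickle.dump(c,open("w7.pkl","wb"))
E
```

```text
[4.96901787e+02 3.34488304e-01 2.61354561e+02] 0.6023367984900975 [0.55595114 0.35601135 0.67370364] [-1.32655247e-01  2.57683843e-01  1.80150482e+00  6.45987694e-04
  1.08157886e+00 -1.63901239e+00]
```

View pics/w7.png

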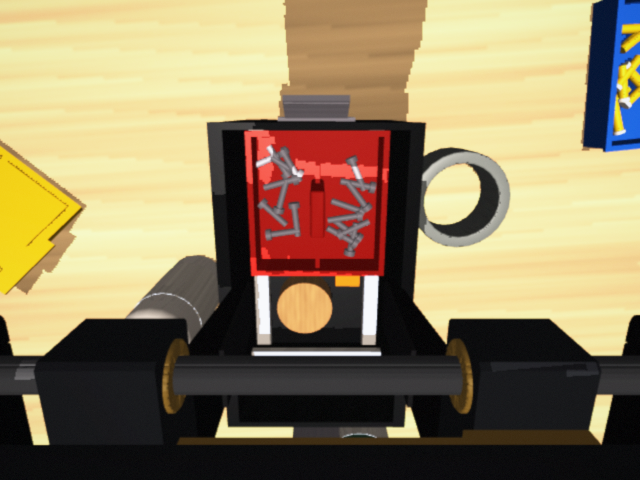

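```bash
cat >> h.py <<'E'
T0=np.array([546.5,-3.4]); TA=np.radians(-3.75)
def totef(p):
    d=np.array(p)[:2]-T0; c,s=np.cos(TA),np.sin(TA); return np.array([c*d[0]+s*d[1],-s*d[0]+c*d[1]])
E
python3 - <<'E'
from h import *
import pickle
np.set_printoptions(precision=1,suppress=True)
c=pickle.load(open("w7.pkl","rb"))
P=np.array([onz(c,*p,58)[:2] for p in [(245,130),(389,131),(384,275),(250,275)]]);e=P-np.roll(P,1,0)
print(P.mean(0),totef(P.mean(0)),np.linalg.norm(e,axis=1),np.degrees(np.arctan2(e[:,1],e[:,0])))
P=np.array([onz(c,*p,90)[:2] for p in [(309,191),(325,191),(323,236),(311,236)]])
print(P.mean(0),totef(P.mean(0)))
E
```

```text
[497.6   0.1] [-49.    0.3] [132.1 122.7 131.3 125.9] [175.5  85.9  -3.1 -93.8]
[497.1   0.2] [-49.5   0.3]
```

Red is seated at tote-frame (-49.3, 0.3), with corners at (245,130), (389,131), (384,275) and (250,275). Now the blue tray.

Request:
{"op": "apply_moves", "data": {"offset": [[-0.5,1.8,0],[-1.1,3.8,0],[-1.8,6,0],[-2.4,8.2,-0.5],[-3,10.4,-1],[-3.6,12.2,-1.8],[-3.86,13,-2.46],[-3.86,13,-2.46],[-3.86,13,-2.46],[-3.86,13,-2.46]], "yaw": [0.1,0.2,0.3,0.5,0.7,0.9,0.97,0.97,0.97,0.97], "jaw": [0,0,0,0,0,0,0,0,0,0]}}

```text
t: 12.38
eef_pos: [400.9, 324.6, 200.2]
tcp_rot: [0.477, 1.569, 0.512]
ft_force: [-0.4, -0.4, 0.2]
opening: 0.501
```

```bash
python3 - <<'E'
from h import *
c=shot("wrist","w8"); s=env.state();print(s['eef_pos'],s['opening'],np.degrees(np.arctan2(*rot(s['tcp_rot'])[:2,1][::-1])))
import pickle; pickle.dump(c,open("w8.pkl","wb"))
E
```

```text
[400.92682624 324.66555228 200.28868803] 0.5000703186367609 92.0308301192823
```

View pics/w8.png

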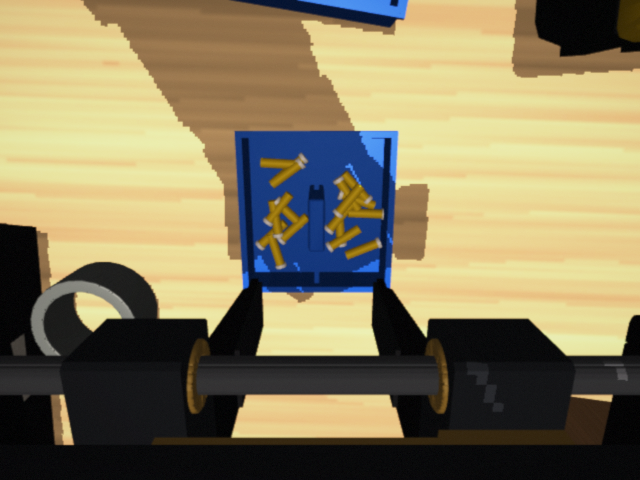

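The blue tray is at (236,131) to (391,292), the same pixels as red had from the same height. Size and rim height therefore match red's, and it is centred under the tool. I'll grip it.

Request:
{"op": "apply_moves", "data": {"offset": [[0,0,-2],[0,0,-4],[0,0,-5.5],[0,0,-6.32],[0,0,-6.32],[0,0,-6.32],[0,0,-6.32],[0,0,-6.32],[0,0,-6.32],[0,0,-6.32]], "yaw": [0,0,0,0,0,0,0,0,0,0], "jaw": [0,0,0,0,0,0,1,1,1,1]}}

```text
t: 13.68
eef_pos: [400.9, 324.7, 42.4]
tcp_rot: [0.498, 1.569, 0.534]
ft_force: [0.1, -4.9, 2.0]
opening: 0.134
```

```bash
python3 - <<'E'
from h import *
c=shot("wrist","w9"); s=env.state();print(s['eef_pos'],s['opening'],s['ft_force'])
E
```

```text
[400.90950827 324.66236059  42.38221698] 0.12463586071715019 [ 0.12172393 -0.61200885  3.70414546]
```

View pics/w9.png

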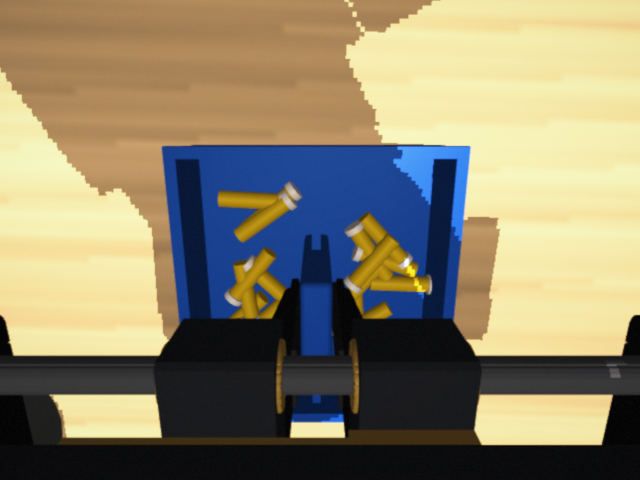

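The grip on blue is good at 11.8 mm opening. Its back edge is at row 146 against red's 149, so it sits about 1 mm further back in the grip. I'll carry it over.

Request:
{"op": "apply_moves", "data": {"offset": [[0,0,0.3],[0,0,1.2],[0,0,2.4],[0,0,3.8],[0.1,-0.2,5.2],[0.4,-0.7,6.6],[1,-1.7,7.8],[1.9,-3.2,8.8],[2.9,-4.9,9.1],[4,-6.7,9.1],[5.1,-8.6,9.1],[6.2,-10.4,9.1],[7.1,-11.9,9.1],[7.7,-12.9,9.1],[7.87,-13.26,9.1],[7.87,-13.26,9.1],[7.87,-13.26,9.1],[7.87,-13.26,9.1]], "yaw": [0,0,0,0,0,0,-0.1,-0.2,-0.3,-0.5,-0.6,-0.7,-0.8,-0.9,-0.96,-0.96,-0.96,-0.96], "jaw": [1,1,1,1,1,1,1,1,1,1,1,1,1,1,1,1,1,1]}}

```text
t: 15.98
eef_pos: [597.3, -5.9, 270.1]
tcp_rot: [0.507, 1.569, 0.443]
ft_force: [0.9, -0.4, -3.4]
opening: 0.12
```

```bash
python3 - <<'E'
from h import *
c=shot("wrist","w10"); s=env.state();print(s['eef_pos'],totef(s['eef_pos']),s['opening'],s['ft_force'],np.degrees(np.arctan2(*rot(s['tcp_rot'])[:2,1][::-1])))
E
```

```text
[597.39388283  -6.07260773 270.11533285] [50.95971203  0.66173373] 0.12286695527960226 [ 0.27181401 -0.88354134 -2.94979713] 86.33969450133301
```

View pics/w10.png

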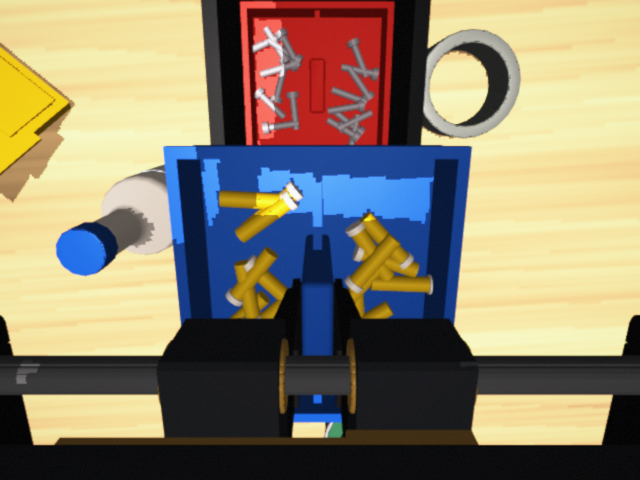

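Request:
{"op": "apply_moves", "data": {"offset": [[0,-0.02,-1],[0,-0.02,-2],[0,-0.02,-3],[0,-0.02,-4],[0,-0.02,-5],[0,-0.02,-5.6],[0,-0.02,-6.1],[0,-0.02,-6.4],[0,-0.02,-6.5],[0,-0.02,-6.5],[0,-0.02,-6.5]], "yaw": [0,0,0,0,0,0,0,0,0,0,0], "jaw": [1,1,1,1,1,1,1,1,1,1,1]}}

```text
t: 17.4
eef_pos: [597.6, -6.6, 108.1]
tcp_rot: [0.297, 1.568, 0.233]
ft_force: [-1.0, 0.8, -2.6]
opening: 0.125
```

```bash
python3 - <<'E'
from h import *
c=shot("wrist","w11"); s=env.state();print(s['eef_pos'],totef(s['eef_pos']),s['opening'],s['ft_force'],s['moment'])
E
```

```text
[597.60081363  -6.57408019 108.07472466] [51.19899764  0.17486888] 0.12202672511048449 [ 0.95782094  0.82806354 -2.68721887] [ 0.03145101  0.01336677 -0.08388638]
```

View pics/w11.png

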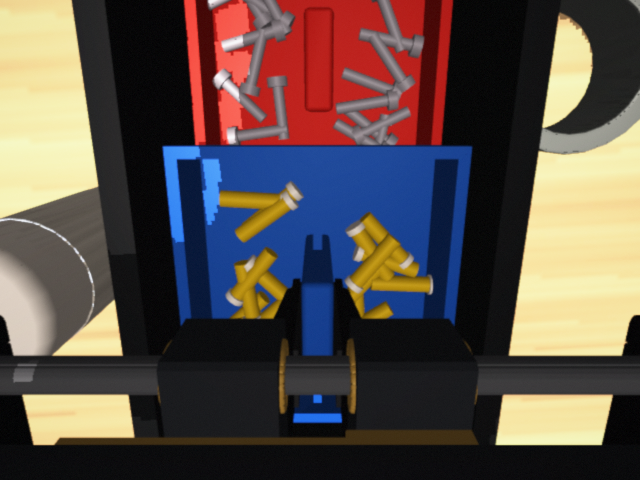

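Blue is inside the tote with free play, no side load, and clear of the red tray's handle. I'll lower it the last 8 mm.

Request:
{"op": "apply_moves", "data": {"offset": [[0,0,-0.1],[0,0,-0.2],[0,0,-0.26],[0,0,-0.31],[0,0,-0.33],[0,0,-0.33],[0,0,-0.33]], "yaw": [0,0,0,0,0,0,0], "jaw": [1,1,1,1,1,1,1]}}

```text
t: 18.32
eef_pos: [597.6, -6.6, 100.4]
tcp_rot: [0.267, 1.568, 0.203]
ft_force: [-2.4, 0.5, 5.5]
opening: 0.124
```

It is seated: +5.5 N at z 100.4, and 100.4 was expected. I'll release and rise.

Request:
{"op": "apply_moves", "data": {"offset": [[0,0,0.06],[0,0,0.06],[0,0,0.06],[0,0,0.06],[0,0,0.06],[0,0,1],[0,0,2.5],[0,0,4.5],[0,0,6.5],[0,0,8.5],[0,0,10],[0,0,10],[0,0,10]], "yaw": [0,0,0,0,0,0,0,0,0,0,0,0,0], "jaw": [1,-0.2,-0.2,-0.2,-0.2,-0.2,-0.2,-0.2,-0.2,-0.2,-0.2,-0.2,-0.2]}}

```text
t: 19.95
eef_pos: [597.2, -6.5, 349.5]
tcp_rot: [0.507, 1.569, 0.443]
ft_force: [0.4, -0.3, -0.8]
opening: 0.602
```

```bash
python3 - <<'E'
from h import *
c=shot("wrist","w12"); s=env.state();print(s['eef_pos'],s['opening'],s['joints'])
import pickle; pickle.dump(c,open("w12.pkl","wb"))
s=shot("scene","s12"); cv2.imwrite("pics/s12z.png",cv2.resize(s['frame'][200:390,270:450,::-1],None,fx=3.1,fy=3.1,interpolation=cv2.INTER_CUBIC))
E
```

```text
[597.21423408  -6.52072106 349.08403379] 0.6047998207228034 [-1.21901472e-01  3.48244134e-01  1.43127086e+00  9.35559825e-04
  1.36140996e+00 -1.62910783e+00]
```

View pics/w12.png

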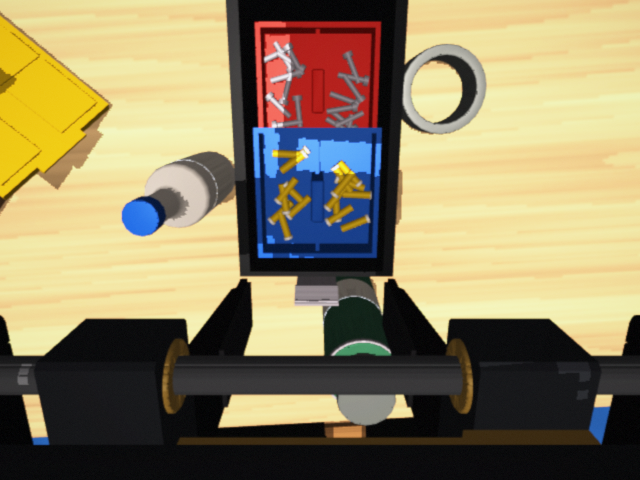

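View pics/s12z.png

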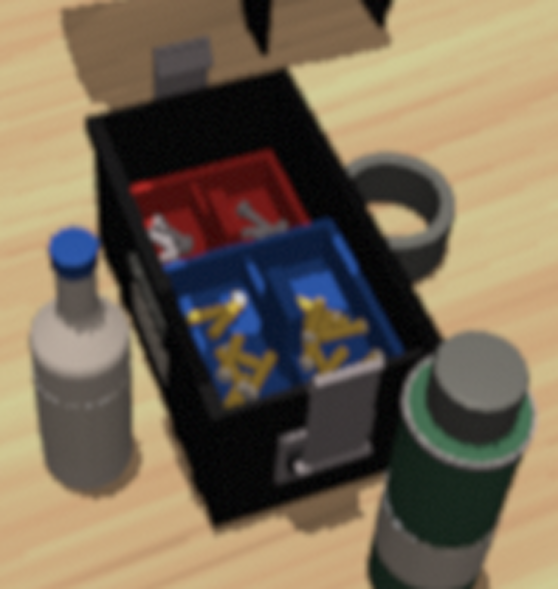

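Request:
{"op": "apply_moves", "data": {"offset": [[-0.4,-0.8,0],[-0.9,-1.9,0],[-1.4,-3,0],[-1.9,-4.1,0],[-2.4,-5.2,0],[-2.9,-6.3,0],[-3.4,-7.4,0],[-3.9,-8.5,0],[-4.4,-9.6,0],[-4.9,-10.7,0],[-5.4,-11.8,0],[-5.9,-12.9,0],[-6.28,-13.66,0],[-6.28,-13.66,0],[-6.28,-13.66,0],[-6.28,-13.66,0]], "yaw": [-1.6,-3.2,-4.8,-6.4,-8,-9.6,-11.2,-12.8,-14.4,-16,-17.6,-19.2,-20.8,-21.2,-21.2,-21.2], "jaw": [-0.2,-0.2,-0.2,-0.2,-0.2,-0.2,-0.2,-0.2,-0.2,-0.2,-0.2,-0.2,-0.2,-0.2,-0.2,-0.2]}}

```text
t: 22.05
eef_pos: [440.3, -347.8, 348.5]
tcp_rot: [0.088, 1.57, -2.195]
ft_force: [-0.4, 0.3, 0.7]
opening: 0.599
```

```bash
python3 - <<'E'
from h import *
import pickle
np.set_printoptions(precision=1,suppress=True)
c=pickle.load(open("w12.pkl","rb"))
def rep(q,z):
    P=np.array([onz(c,*p,z)[:2] for p in q]);e=P-np.roll(P,1,0)
    print(P.mean(0),totef(P.mean(0)),np.linalg.norm(e,axis=1),np.degrees(np.arctan2(e[:,1],e[:,0])))
rep([(253,128),(382,128),(377,258),(258,258)],96)
rep([(311,70),(324,70),(323,112),(313,112)],90)
c=shot("wrist","w13"); s=env.state();print(s['eef_pos'],s['opening'],np.degrees(np.arctan2(*rot(s['tcp_rot'])[:2,1][::-1])),s['joints'])
pickle.dump(c,open("w13.pkl","wb"))
t=shot("top","t13");pickle.dump(t,open("t13.pkl","wb"))
E
```

```text
[597.8  -6.1] [51.4  0.7] [132.4 124.3 132.4 125.1] [176.1  86.3  -3.5 -93.7]
[498.1   0.6] [-48.6   0.8] [38.  12.2 37.9  9.7] [179.   86.3  -4.9 -93.7]
[ 440.4 -347.8  348.7] 0.6003666573399654 -40.782501428718895 [-0.8  0.3  1.5 -0.   1.3 -0.1]
```

View pics/w13.png

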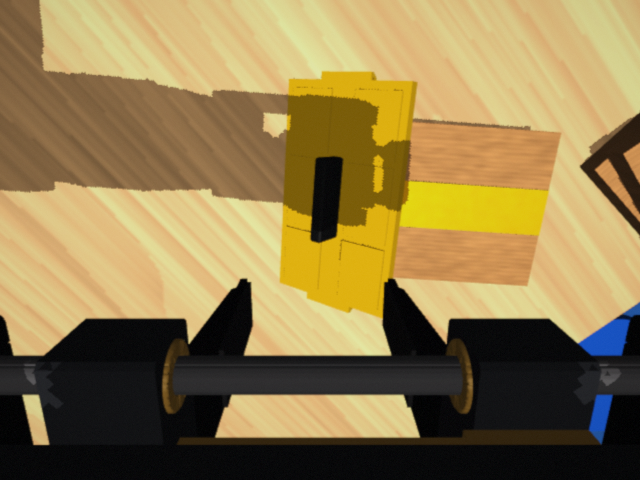

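Blue measures (51.4, 0.7) in the tote frame, well inside ±8. In the wrist view the lid's handle runs from about (330,157) to (324,241), leaning left (downhill), with the carton to the right. I'll zoom to measure the handle.

```bash
python3 - <<'E'
import cv2
f=cv2.imread("pics/w13.png")
cv2.imwrite("pics/w13z.png",cv2.resize(f[140:260,260:400],None,fx=5,fy=5,interpolation=cv2.INTER_CUBIC))
f=cv2.imread("pics/t13.png")
cv2.imwrite("pics/t13z.png",cv2.resize(f[180:300,380:520],None,fx=5,fy=5,interpolation=cv2.INTER_CUBIC))
E
```

```text
(no output)
```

View pics/w13z.png

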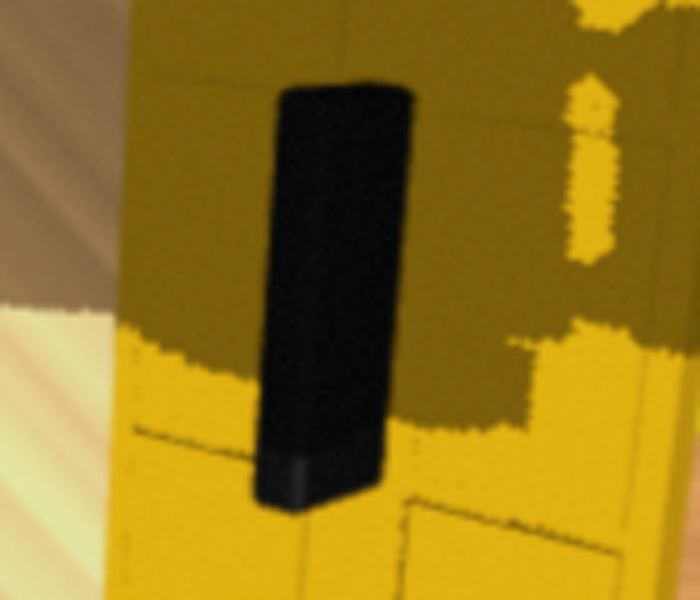

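View pics/t13z.png

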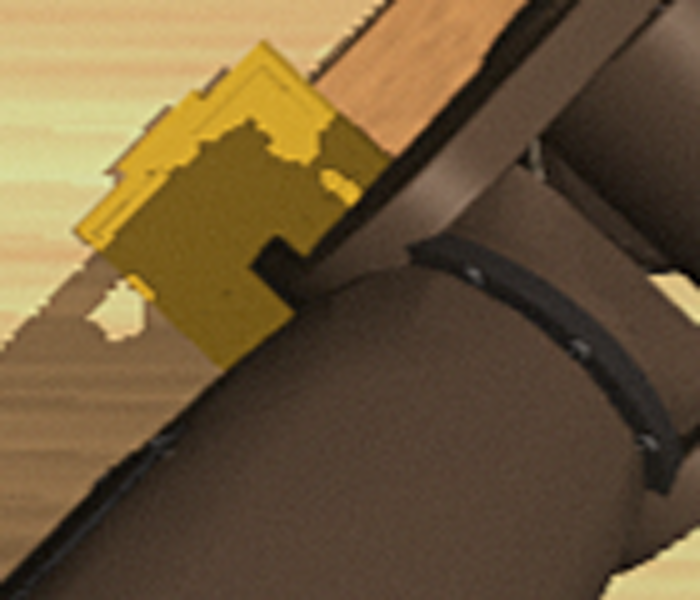

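```bash
python3 - <<'E'
from h import *
import pickle
np.set_printoptions(precision=1,suppress=True)
c=pickle.load(open("w13.pkl","rb"))
z=lambda x,y:(260+x/5,140+y/5)
J=np.array([np.cos(np.radians(-40.8)),np.sin(np.radians(-40.8))]);K=np.array([-J[1],J[0]])
T=np.array([440.4,-347.8])
for n,p,h in (("TLa",z(280,92),77.7),("TLb",z(255,500),77.7),("BRa",z(412,92),56.2),("BRb",z(382,478),56.2),("TRb",z(300,510),85.7),("lowa",(290,80),10),("lowb",(281,283),10),("upa",(416,82),94),("upb",(385,318),94),
  ("panTopUpA",(408,82),94.7),):
    P=onz(c,*p,h)[:2]; print(n,P,"along jaw %.1f  perp %.1f"%((P-T)@J,(P-T)@K))
# two-view heights: initial top picture px
t=pickle.load(open("t13.pkl","rb"))
# top0 zoom(3.7, origin 380,140): lower corners & upper corners & handle
q=lambda x,y:(380+x/3.7,140+y/3.7)
for n,a,b in (("lid low near",(281,283),q(55,320)),("up a",(416,82),q(448,420)),("up b",(385,318),q(193,180)),("low a",(290,80),q(297,548))):
    print(n,tri((c,*a),(t,*b)))
for a,b in (((416,82),q(193,180)),):pass
E
```

```text
TLa [ 462.4 -320.5] along jaw -1.2  perp 35.1
TLb [ 401.4 -382.8] along jaw -6.7  perp -52.0
BRa [ 482.4 -340.6] along jaw 27.1  perp 32.9
BRb [ 422.1 -402.3] along jaw 21.7  perp -53.2
TRb [ 408.8 -389. ] along jaw 3.0  perp -51.8
lowa [ 492.7 -240.7] along jaw -30.4  perp 115.3
lowb [ 320.6 -415.6] along jaw -46.4  perp -129.6
upa [ 580.9 -327.1] along jaw 92.8  perp 107.5
upb [ 407.5 -499.9] along jaw 74.5  perp -136.6
panTopUpA [ 575.1 -322.1] along jaw 85.1  perp 107.4
lid low near (array([ 447.5, -244.8,  417.9]), [np.float64(67.95312015860937), np.float64(67.95312015860932)])
up a (array([ 380.4, -237.9,  862.9]), [np.float64(42.027098043911614), np.float64(42.02709804391167)])
up b (array([ 488.8, -240.3,  565.3]), [np.float64(25.847301667143473), np.float64(25.847301667143473)])
low a (array([ 402.6, -285. ,  460.2]), [np.float64(89.23911031426275), np.float64(89.23911031426276)])
```

```bash
python3 - <<'E'
from h import *
import pickle
np.set_printoptions(precision=1,suppress=True)
c=pickle.load(open("w13.pkl","rb"));t=pickle.load(open("t13.pkl","rb"))
s=dict(fx=453.8457,fy=453.8457,cx=319.46,cy=234.97,o=np.array([1033.73941035,-272.57564327,826.16861316]),R=rot([-2.38620404,1.98068661e-03,1.17386992]))
q=lambda x,y:(380+x/3.7,140+y/3.7)
sz=lambda x,y:(30+x/3.2,270+y/3.2)
z=lambda x,y:(260+x/5,140+y/5)
for n,a,b in (("low +",(290,80),q(55,320)),("low -",(281,283),q(297,548)),("up +",(416,82),q(193,180)),("up -",(385,318),q(448,420))):
    print(n,tri((c,*a),(t,*b)))
# scene: upper edge top corners: right (528,270)?, left(182,130); handle top right corner of ridge (500,122),(388,82)
for n,a,b in (("up +s",(416,82),sz(530,265)),("up -s",(385,318),sz(180,130)),("TR -",z(300,510),sz(378,82)),("BR -",z(382,478),sz(368,130)),("BR +",z(412,92),sz(492,172))):
    print(n,tri((c,*a),(s,*b)))
E
```

```text
low + (array([ 491.7, -239.9,   -4.6]), [np.float64(1.2185732311376456), np.float64(1.2185732311375648)])
low - (array([ 319.3, -415.6,    5.6]), [np.float64(1.0784306784926008), np.float64(1.0784306784926738)])
up + (array([ 582. , -328.5,   79.2]), [np.float64(1.9896044272368119), np.float64(1.9896044272367095)])
up - (array([ 407.1, -499.1,   93.6]), [np.float64(1.0222652507579566), np.float64(1.0222652507579493)])
up +s (array([ 580. , -324.3,   98.2]), [np.float64(2.389868492113856), np.float64(2.389868492113784)])
up -s (array([ 408.5, -497.2,   96.3]), [np.float64(1.4235444199985317), np.float64(1.423544419998513)])
TR - (array([ 409.2, -386.1,   85.2]), [np.float64(2.941238834828048), np.float64(2.9412388348279226)])
BR - (array([ 422.8, -399.9,   59. ]), [np.float64(1.6130095140290093), np.float64(1.6130095140289882)])
BR + (array([ 482.7, -336.5,   57.6]), [np.float64(3.8690583174774456), np.float64(3.869058317477512)])
```

The two views agree on the geometry: handle ridge z≈85, base edge z≈58, upper panel edge z≈95, handle direction 45.5°. The tool cannot tilt in this interface, so I'll pinch the leaning handle with vertical fingers, draw the lid clear of the carton and level it flat on the bench. I'll come down in two stages.

Request:
{"op": "apply_moves", "data": {"offset": [[-0.14,-0.35,-1],[-0.14,-0.35,-3],[-0.14,-0.35,-5],[-0.14,-0.35,-7],[-0.14,-0.35,-8.6],[-0.14,-0.35,-9.6],[-0.14,-0.35,-9.95],[-0.14,-0.35,-9.95],[-0.14,-0.35,-9.95]], "yaw": [-0.3,-0.62,-0.62,-0.62,-0.62,-0.62,-0.62,-0.62,-0.62], "jaw": [0.28,0.28,0.28,0.28,0.28,0.28,0.28,0.28,0.28]}}

```text
t: 23.28
eef_pos: [437.3, -356.9, 101.2]
tcp_rot: [1.34, 1.568, -1.007]
ft_force: [-0.0, -0.7, -0.4]
opening: 0.361
```

```bash
python3 - <<'E'
from h import *
c=shot("wrist","w14"); s=env.state();print(s['eef_pos'],s['opening'],np.degrees(np.arctan2(*rot(s['tcp_rot'])[:2,1][::-1])),s['joints'])
E
```

```text
[ 437.27135667 -356.83698177  101.1369289 ] 0.3605983404190324 -44.500814107803244 [-8.01255816e-01  5.46218198e-01  1.82557371e+00 -6.75180296e-04
  7.67508292e-01 -2.40841399e-02]
```

View pics/w14.png

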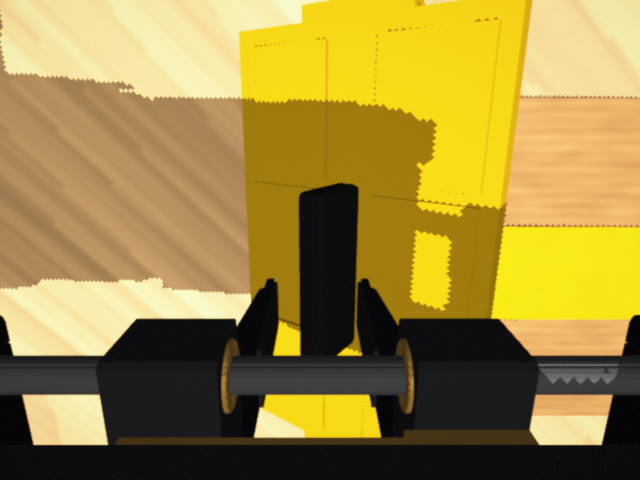

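The handle stands between the fingers, with its base edge close to the right finger as planned. I'll go down 35 mm and close.

Request:
{"op": "apply_moves", "data": {"offset": [[0,0,-0.5],[0,0,-1],[0,0,-1.3],[0,0,-1.4],[0,0,-1.4],[0,0,-1.4],[0,0,-1.4],[0,0,-1.4],[0,0,-1.4]], "yaw": [0,0,0,0,0,0,0,0,0], "jaw": [0.28,0.28,0.28,0.28,0.28,1,1,1,1]}}

```text
t: 24.45
eef_pos: [437.5, -357.1, 66.5]
tcp_rot: [1.406, 1.567, -0.942]
ft_force: [0.0, -0.4, 1.9]
opening: 0.231
```

```bash
python3 - <<'E'
from h import *
c=shot("wrist","w15"); s=env.state();print(s['eef_pos'],s['opening'],s['ft_force'],s['moment'])
c=shot("scene","s15");cv2.imwrite("pics/s15z.png",cv2.resize(c['frame'][220:450,30:330,::-1],None,fx=2.5,fy=2.5,interpolation=cv2.INTER_CUBIC))
E
```

```text
[ 437.49468805 -357.08950726   66.48492486] 0.23231652156957228 [-0.07066668 -0.76305153  3.99895978] [-0.44534605 -0.11051713 -0.02649223]
```

View pics/w15.png

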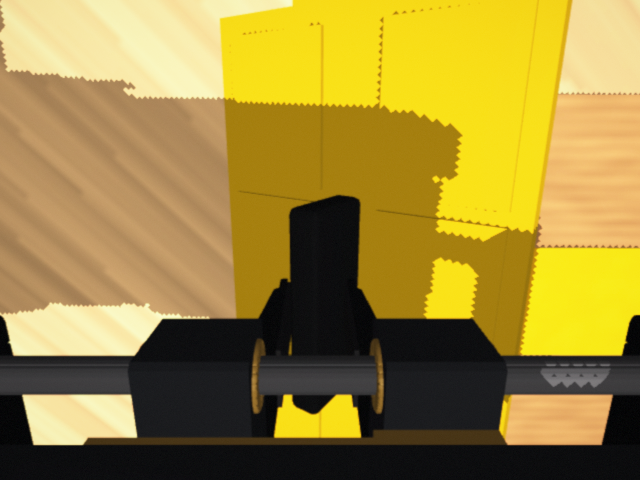

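View pics/s15z.png

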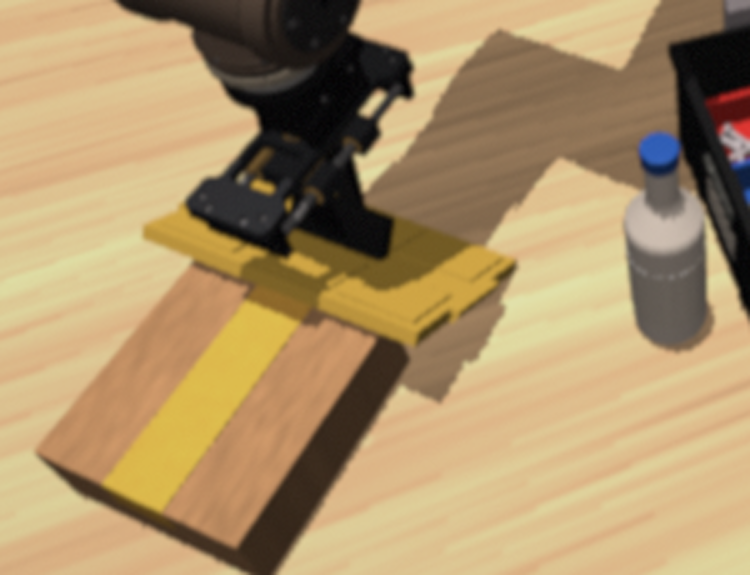

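The handle is pinched at 22 mm opening, so it has jammed at its tilt rather than self-aligned. I'll lift it and draw it away from the carton.

Request:
{"op": "apply_moves", "data": {"offset": [[0,0,0.3],[-0.2,0.2,0.8],[-0.5,0.5,1.2],[-1,1,1.3],[-1.6,1.6,1.3],[-2.3,2.3,1.3],[-3,3,1.3],[-3.4,3.4,1.3],[-3.4,3.4,1.3],[-3.4,3.4,1.3]], "yaw": [0,0,0,0,0,0,0,0,0,0], "jaw": [1,1,1,1,1,1,1,1,1,1]}}

```text
t: 25.8
eef_pos: [353.0, -272.7, 99.2]
tcp_rot: [1.429, 1.567, -0.919]
ft_force: [0.9, -0.8, -2.4]
opening: 0.15
```

```bash
python3 - <<'E'
from h import *
c=shot("wrist","w16"); s=env.state();print(s['eef_pos'],s['opening'],s['ft_force'],s['moment'])
c=shot("scene","s16");cv2.imwrite("pics/s16z.png",cv2.resize(c['frame'][200:430,30:330,::-1],None,fx=2.5,fy=2.5,interpolation=cv2.INTER_CUBIC))
E
```

```text
[ 353.04991455 -272.70368888   99.04985257] 0.1464130517950304 [-0.45563305 -0.0190112  -3.59011751] [-0.08188637  0.19774199  0.02219111]
```

View pics/w16.png

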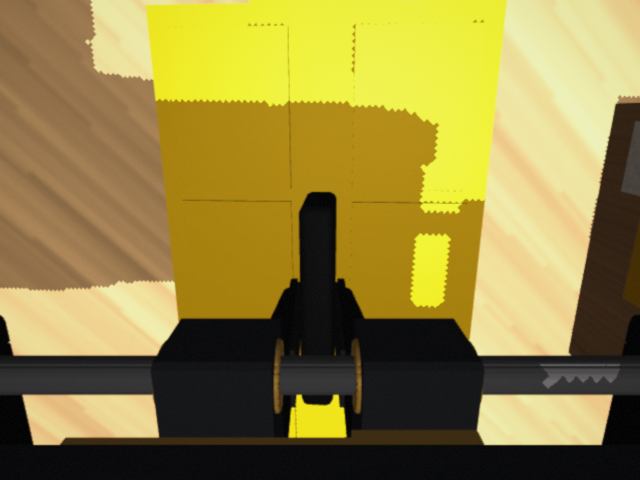

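View pics/s16z.png

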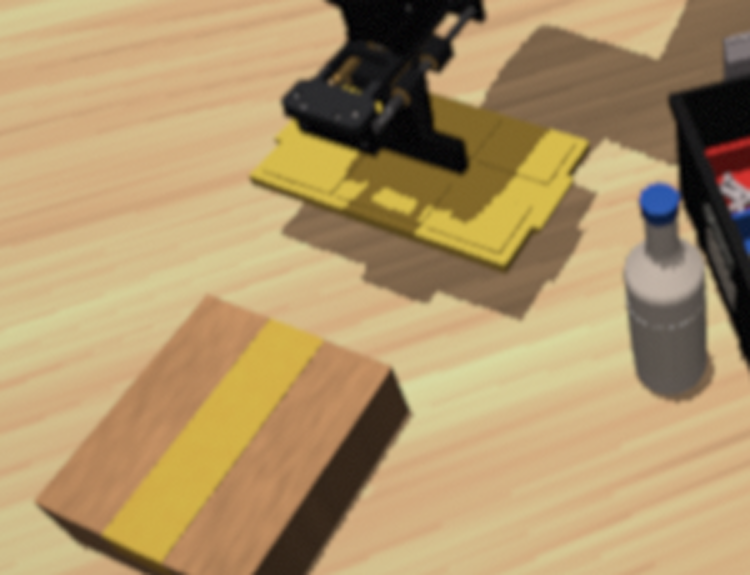

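The lid swung level by itself and the handle now lies flush at 13.9 mm opening. I'll set it flat on the clear bench here so that I can regrip it centred and deep.

Request:
{"op": "apply_moves", "data": {"offset": [[0,0,-0.7],[0,0,-1.4],[0,0,-2],[0,0,-2.3],[0,0,-2.45],[0,0,-2.6],[0,0,-2.6]], "yaw": [0,0,0,0,0,0,0], "jaw": [1,1,1,1,1,1,1]}}

```text
t: 26.78
eef_pos: [353.7, -273.4, 35.9]
tcp_rot: [1.471, 1.564, -0.877]
ft_force: [-2.3, 3.7, 33.4]
opening: 0.145
```

It touched down at z≈36 with 33 N, so the grip was only on the top 17 mm of the handle. I'll release, rise and look.

Request:
{"op": "apply_moves", "data": {"offset": [[0,0,0.1],[0,0,0.1],[0,0,0.1],[0,0,1],[0,0,2.5],[0,0,4.5],[0,0,6.5],[0,0,8],[0,0,8.5],[0,0,8.5],[0,0,8.5]], "yaw": [0,0,0,0,0,0,0,0,0,0,0], "jaw": [0,0,0,0,0,0,0,0,0,0,0]}}

```text
t: 28.15
eef_pos: [353.4, -273.1, 246.9]
tcp_rot: [1.433, 1.566, -0.914]
ft_force: [-0.0, 0.5, -0.1]
opening: 0.498
```

```bash
python3 - <<'E'
from h import *
import pickle
c=shot("wrist","w17"); s=env.state();print(s['eef_pos'],s['opening'],np.degrees(np.arctan2(*rot(s['tcp_rot'])[:2,1][::-1])))
pickle.dump(c,open("w17.pkl","wb"))
c=shot("scene","s17");pickle.dump(c,open("s17.pkl","wb"));cv2.imwrite("pics/s17z.png",cv2.resize(c['frame'][200:430,30:330,::-1],None,fx=2.5,fy=2.5,interpolation=cv2.INTER_CUBIC))
E
```

```text
[ 353.39612642 -273.13417804  246.96083847] 0.5001294830880649 -44.508200689538185
```

View pics/w17.png

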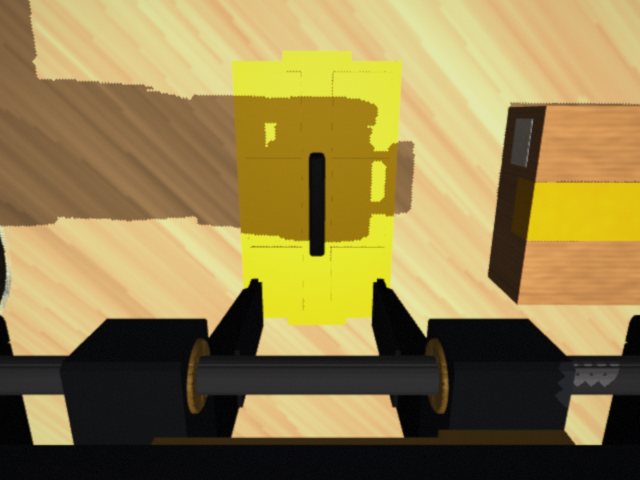

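View pics/s17z.png

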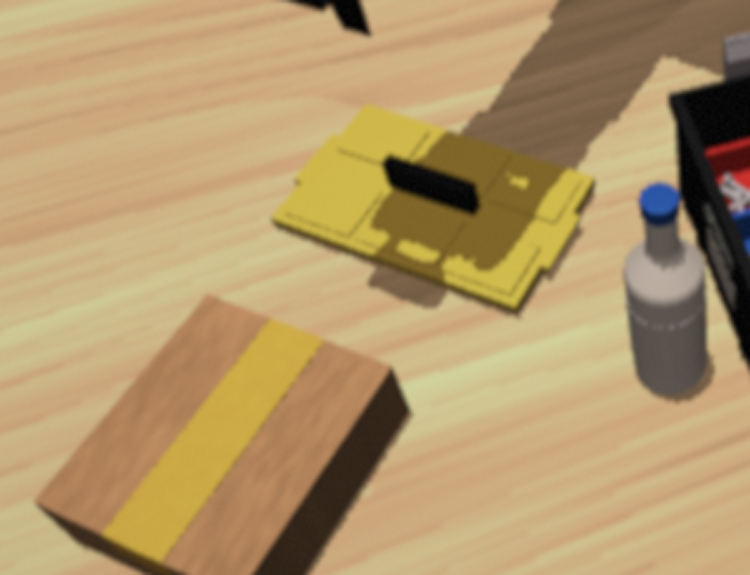

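```bash
python3 - <<'E'
from h import *
import pickle
np.set_printoptions(precision=1,suppress=True)
c=pickle.load(open("w17.pkl","rb"));s=pickle.load(open("s17.pkl","rb"))
f=c['frame']; k=cv2.cvtColor(f,cv2.COLOR_RGB2HSV)
m=((k[...,2]<45)).astype(np.uint8); m[:145]=0;m[265:]=0;m[:,:300]=0;m[:,335:]=0
y,x=np.nonzero(m); print("handle px",x.min(),x.max(),y.min(),y.max())
r=cv2.minAreaRect(np.float32(np.c_[x,y])); print(r)
T=np.array([353.4,-273.13]); a=np.radians(-44.51);J=np.array([np.cos(a),np.sin(a)]);K=np.array([-J[1],J[0]])
def rep(q,z):
    P=np.array([onz(c,*p,z)[:2] for p in q]);e=P-np.roll(P,1,0)
    d=P.mean(0)-T
    print(P.mean(0),"jaw %.1f perp %.1f"%(d@J,d@K),np.linalg.norm(e,axis=1),np.degrees(np.arctan2(e[:,1],e[:,0])))
rep([(308.5,153),(324.5,153),(323.5,256),(310.5,256)],53)
rep([(232,61.5),(402,62),(387,318),(247,317)],17)
sz=lambda x,y:(30+x/2.5,200+y/2.5)
print(tri((c,310.5,256),(s,*sz(387,158))),tri((c,324.5,153),(s,*sz(478,190))))
E
```

```text
handle px 309 324 153 254
((316.5, 203.5), (101.0, 15.0), 90.0)
[ 354.8 -272.4] jaw 0.5 perp 1.5 [91.4 13.5 91.4 11.7] [  46.3  -44.6 -134.8  135.3]
[ 353.7 -274.2] jaw 1.0 perp -0.5 [245.4 148.5 246.7 144.9] [  45.9  -44.7 -135.   134.8]
(array([ 317.2, -301.6,   45.1]), [np.float64(1.225478512512234), np.float64(1.2254785125123815)]) (array([ 392.4, -239.6,   55.4]), [np.float64(4.661403683819938), np.float64(4.661403683819936)])
```

The lid is flat: panel centre (353.7,-274.2), handle top at z≈50 from two views, and aligned with the jaws to 0.2°. I'll regrip it deeper.

Request:
{"op": "apply_moves", "data": {"offset": [[0.01,0,-2],[0.02,0,-4.2],[0.02,0,-6.2],[0.02,0,-7.8],[0.02,0,-8.7],[0.02,0,-9.04],[0.02,0,-9.04],[0.02,0,-9.04],[0.02,0,-9.04],[0.02,0,-9.04],[0.02,0,-9.04]], "yaw": [0,0,0,0,0,0,0,0,0,0,0], "jaw": [0,0,0,0,0,0,0,1,1,1,1]}}

```text
t: 29.62
eef_pos: [354.1, -273.2, 21.4]
tcp_rot: [1.446, 1.566, -0.901]
ft_force: [0.5, 0.0, 6.3]
opening: 0.143
```

```bash
python3 - <<'E'
from h import *
import pickle
c=shot("wrist","w18"); s=env.state();print(s['eef_pos'],s['opening'],s['ft_force'],np.degrees(np.arctan2(*rot(s['tcp_rot'])[:2,1][::-1])))
E
```

```text
[ 354.01345286 -273.22558491   21.39373713] 0.1473597980500786 [0.20637571 0.15988696 6.11694533] -44.509087292699284
```

View pics/w18.png

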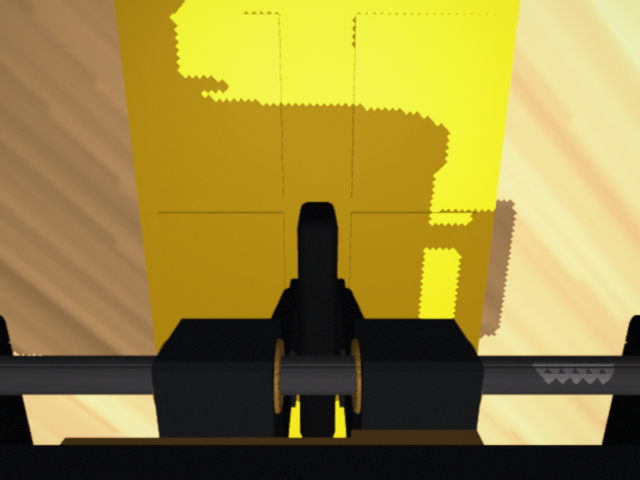

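The grip is deep and centred, with the fingertips about 4 mm above the panel. I'll lift and carry the lid over the tote, turning it in line.

Request:
{"op": "apply_moves", "data": {"offset": [[0,0,0.4],[0,0,1.6],[0,0,3],[0,0,4.6],[0,0,6.2],[0.2,0.3,7.8],[0.7,1,9.2],[1.4,2,10.4],[2.2,3.1,11],[3.1,4.3,11.14],[4,5.6,11.14],[4.9,6.9,11.14],[5.8,8.1,11.14],[6.6,9.2,11.14],[7.2,10.1,11.14],[7.6,10.6,11.14],[7.7,10.79,11.14],[7.7,10.79,11.14],[7.7,10.79,11.14],[7.7,10.79,11.14]], "yaw": [0,0,0,0,0,-0.2,-0.8,-1.6,-2.5,-3.4,-4.3,-5.2,-6.1,-7,-7.7,-8.1,-8.21,-8.21,-8.21,-8.21], "jaw": [1,1,1,1,1,1,1,1,1,1,1,1,1,1,1,1,1,1,1,1]}}

```text
t: 32.17
eef_pos: [546.3, -3.9, 300.1]
tcp_rot: [1.47, 1.566, -1.738]
ft_force: [-0.7, -0.8, -2.9]
opening: 0.145
```

```bash
python3 - <<'E'
from h import *
import pickle
c=shot("wrist","w19"); s=env.state();print(s['eef_pos'],totef(s['eef_pos']),s['opening'],s['ft_force'],np.degrees(np.arctan2(*rot(s['tcp_rot'])[:2,1][::-1])),s['joints'])
c=shot("scene","s19")
E
```

```text
[546.33476679  -3.90812851 300.01981765] [-0.13164623 -0.51784734] 0.14733334057461028 [-0.04499864  0.25565453 -1.7586279 ] -93.7952913624275 [-0.12555217  0.29979661  1.63187268 -0.00536168  1.21023081  1.51337838]
```

View pics/w19.png

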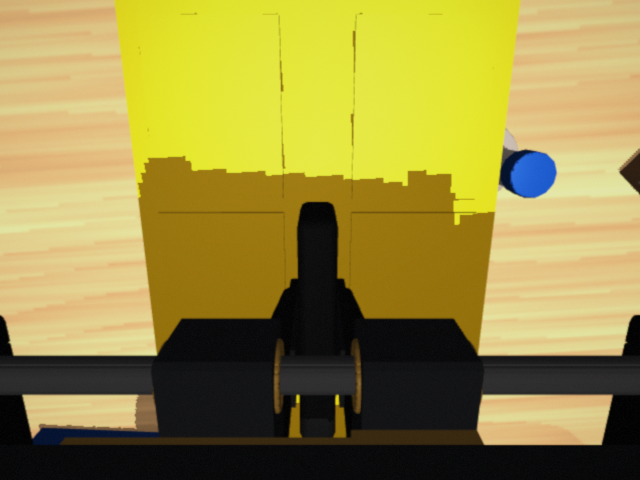

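View pics/s19.png

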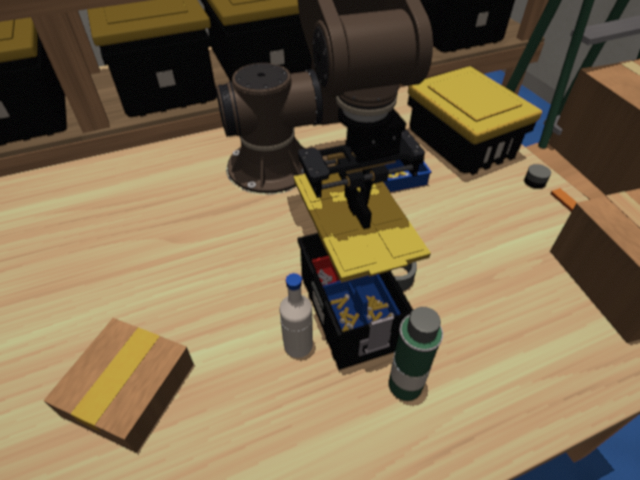

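The lid sits in the grip as at the grasp and hangs level over the tote. I'll lower it to just above the clips and check alignment.

Request:
{"op": "apply_moves", "data": {"offset": [[0,0.02,-0.8],[0,0.02,-1.8],[0,0.02,-2.8],[0,0.02,-3.6],[0,0.02,-4.1],[0,0.02,-4.2],[0,0.02,-4.2],[0,0.02,-4.2]], "yaw": [0,0,0,0,0,0,0,0], "jaw": [1,1,1,1,1,1,1,1]}}

```text
t: 33.28
eef_pos: [546.7, -3.4, 195.7]
tcp_rot: [1.693, 1.566, -1.514]
ft_force: [0.6, -0.2, -1.9]
opening: 0.146
```

```bash
python3 - <<'E'
from h import *
c=shot("wrist","w20"); s=env.state();print(s['eef_pos'],totef(s['eef_pos']),s['ft_force'],np.degrees(np.arctan2(*rot(s['tcp_rot'])[:2,1][::-1])))
c=shot("scene","s20");cv2.imwrite("pics/s20z.png",cv2.resize(c['frame'][200:390,270:450,::-1],None,fx=3.1,fy=3.1,interpolation=cv2.INTER_CUBIC))
c=shot("top","t20");cv2.imwrite("pics/t20z.png",cv2.resize(c['frame'][120:270,230:380,::-1],None,fx=4,fy=4,interpolation=cv2.INTER_CUBIC))
E
```

```text
[546.62428379  -3.34309576 195.62379494] [0.12029598 0.06491095] [-0.15407405 -0.10293309 -2.87818939] -93.78633707079567
```

View pics/w20.png

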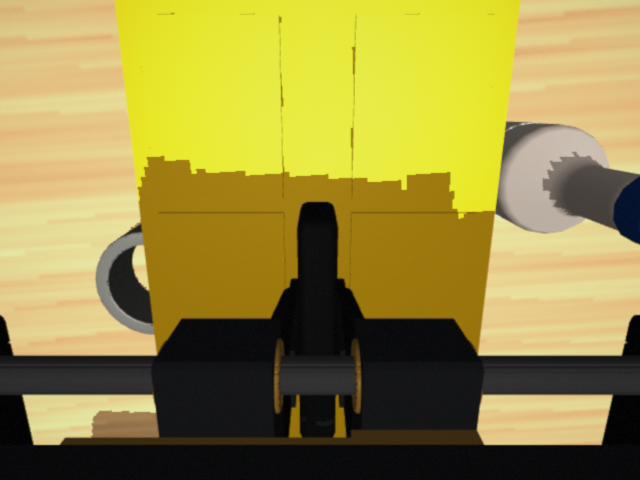

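View pics/s20z.png

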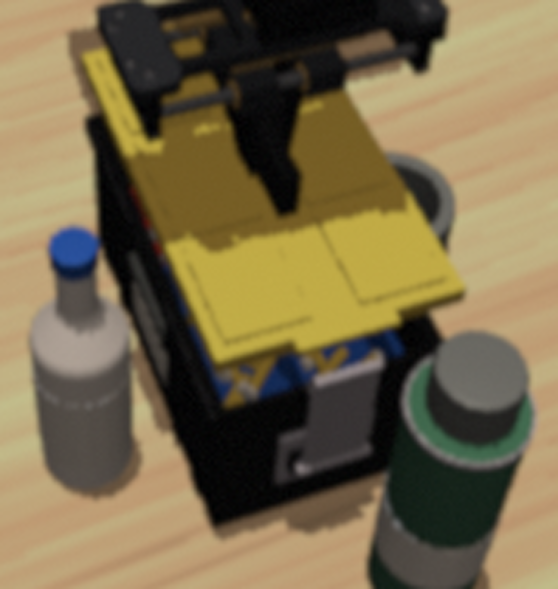

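View pics/t20z.png

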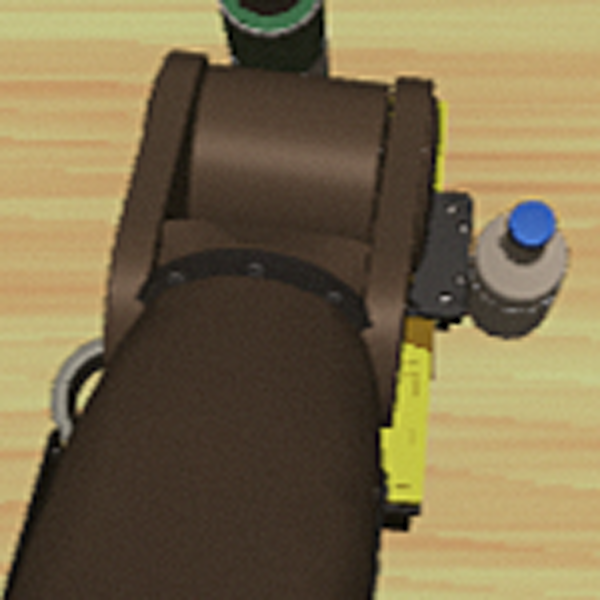

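The lid is centred and in line: TCP at tote-frame (0.1, 0.1), yaw within 0.04°. I'll start pressing it in between the clips and watch the force.

Request:
{"op": "apply_moves", "data": {"offset": [[0,0,-0.5],[0,0,-0.9],[0,0,-1.15],[0,0,-1.3],[0,0,-1.45],[0,0,-1.6],[0,0,-1.6]], "yaw": [0,0,0,0,0,0,0], "jaw": [1,1,1,1,1,1,1]}}

```text
t: 34.3
eef_pos: [546.9, -3.4, 155.8]
tcp_rot: [1.863, 1.565, -1.345]
ft_force: [0.1, -0.5, 2.9]
opening: 0.142
```

Request:
{"op": "apply_moves", "data": {"offset": [[0,0,-0.08],[0,0,-0.16],[0,0,-0.22],[0,0,-0.27],[0,0,-0.27],[0,0,-0.27]], "yaw": [0,0,0,0,0,0], "jaw": [1,1,1,1,1,1]}}

```text
t: 35.05
eef_pos: [546.9, -3.5, 149.4]
tcp_rot: [1.869, 1.565, -1.339]
ft_force: [-2.4, -2.1, 7.6]
opening: 0.147
```

```bash
python3 - <<'E'
from h import *
c=shot("wrist","w21"); s=env.state();print(s['eef_pos'],totef(s['eef_pos']),s['ft_force'])
c=shot("scene","s21");cv2.imwrite("pics/s21z.png",cv2.resize(c['frame'][200:390,270:450,::-1],None,fx=3.1,fy=3.1,interpolation=cv2.INTER_CUBIC))
E
```

```text
[546.90193649  -3.49181955 149.38615764] [ 0.4070812  -0.06533505] [-1.8982147  -2.10177369  9.35592566]
```

View pics/s21z.png

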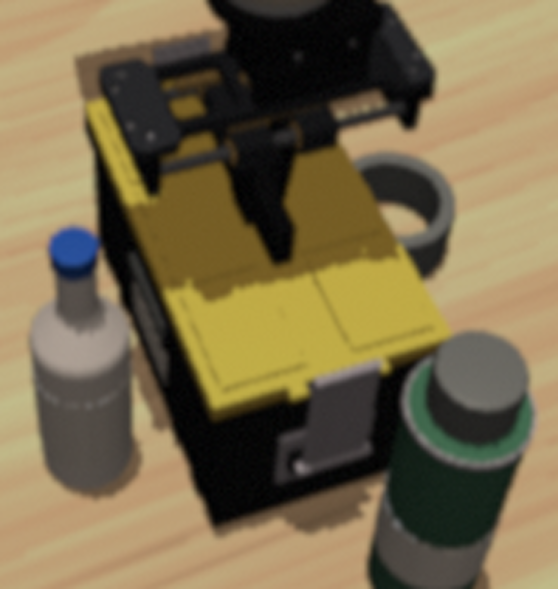

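View pics/w21.png

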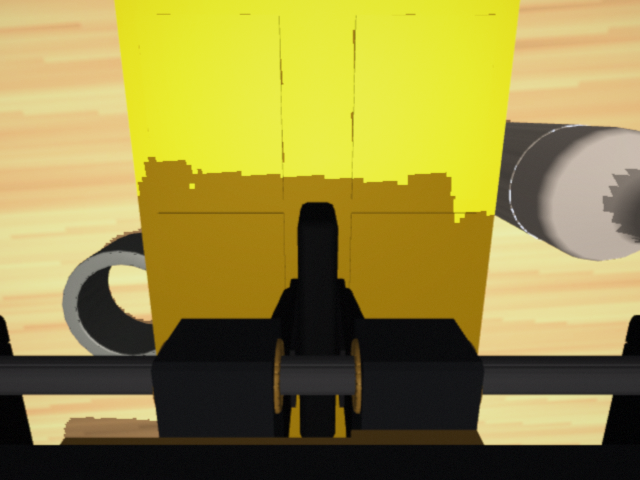

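The lid looks down and the ledge clip is back upright, in the same pixels as before. A further push of 2 mm should show whether the lid is bottomed on the rim.

Request:
{"op": "apply_moves", "data": {"offset": [[0,0,-0.05],[0,0,-0.08],[0,0,-0.08]], "yaw": [0,0,0], "jaw": [1,1,1]}}

```text
t: 35.52
eef_pos: [547.0, -3.5, 149.3]
tcp_rot: [2.088, 1.565, -1.12]
ft_force: [-7.5, -1.2, 25.7]
opening: 0.144
```

It moved 0.1 mm for 18 N more, so it is on the rim. I'll release and rise.

Request:
{"op": "apply_moves", "data": {"offset": [[0,0,0.04],[0,0,0.04],[0,0,0.04],[0,0,0.04],[0,0,1],[0,0,2.5],[0,0,4.5],[0,0,6.5],[0,0,8.5],[0,0,9],[0,0,9],[0,0,9]], "yaw": [0,0,0,0,0,0,0,0,0,0,0,0], "jaw": [1,0.2,0.2,0.2,0.2,0.2,0.2,0.2,0.2,0.2,0.2,0.2]}}

```text
t: 37.02
eef_pos: [546.6, -3.5, 372.5]
tcp_rot: [1.602, 1.566, -1.606]
ft_force: [-0.4, 0.1, -0.6]
opening: 0.402
```

```bash
python3 - <<'E'
from h import *
import pickle
c=shot("wrist","w22"); s=env.state();print(s['eef_pos'],s['ft_force'],s['opening'])
pickle.dump(c,open("w22.pkl","wb"))
c=shot("scene","s22");cv2.imwrite("pics/s22z.png",cv2.resize(c['frame'][200:390,270:450,::-1],None,fx=3.1,fy=3.1,interpolation=cv2.INTER_CUBIC))
E
```

```text
[546.62709172  -3.50266247 372.56071441] [-0.15705387 -0.25875477 -0.31745929] 0.4025365344456668
```

View pics/w22.png

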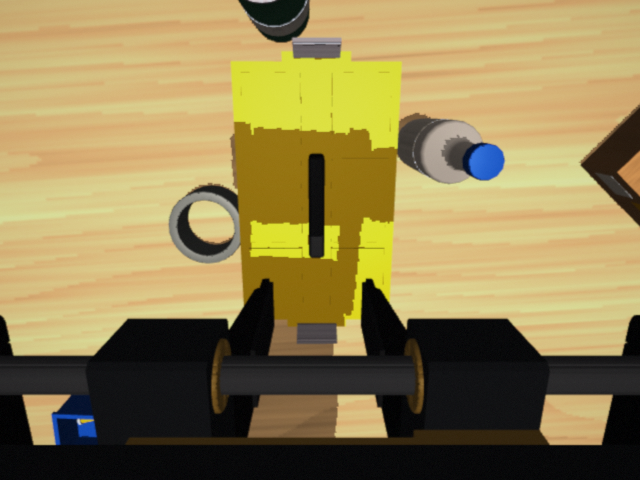

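View pics/s22z.png

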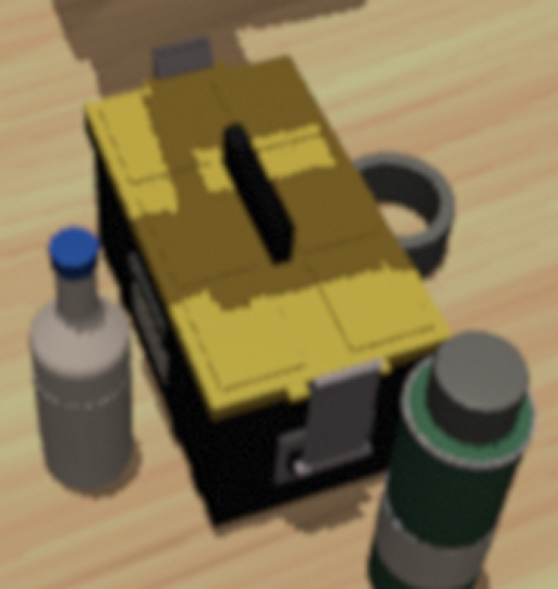

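```bash
python3 - <<'E'
from h import *
import pickle
np.set_printoptions(precision=1,suppress=True)
c=pickle.load(open("w22.pkl","rb"))
def rep(n,q,z):
    P=np.array([onz(c,*p,z)[:2] for p in q]);e=P-np.roll(P,1,0)
    print(n,totef(P.mean(0)),np.linalg.norm(e,axis=1),np.degrees(np.arctan2(e[:,1],e[:,0])))
rep("panel",[(231,61.5),(401.5,62),(386,320),(246.5,320)],146)
rep("handle",[(308.5,153),(324.5,153),(323,257),(310,257)],182)
for n,p in (("ledge clip top far edge",(316,38)),("plain clip far edge",(317,343))): print(n,totef(onz(c,*p,167)[:2]))
for n,p in (("ledge tip",(316,58)),("plain tip",(317,323.5))): print(n,totef(onz(c,*p,148)[:2]))
a=cv2.imread("pics/s12.png",0).astype(int);b=cv2.imread("pics/s22.png",0).astype(int)
b=cv2.imread("pics/s22.png",0).astype(int)
for n,(x0,y0,x1,y1) in (("ledge clip",(366,314,395,352)),("plain clip",(318,212,340,226))):
    # best shift by template matching
    A=a[y0:y1,x0:x1].astype(np.uint8); r=cv2.matchTemplate(b[y0-6:y1+6,x0-6:x1+6].astype(np.uint8),A,cv2.TM_CCOEFF_NORMED); print(n,cv2.minMaxLoc(r)[1],np.array(cv2.minMaxLoc(r)[3])-6)
for n,p,z in (("tape",(204,223),48),("cap",(487,161),220)): print(n,onz(c,*p,z))
E
```

```text
panel [-0.9 -0.5] [246.7 147.7 246.7 143.4] [ -3.4 -94.  175.6  86. ]
handle [ 2.  -0.5] [91.5 13.3 91.5 11.6] [ -3.3 -93.9 175.6  86. ]
ledge clip top far edge [138.   -0.5]
plain clip far edge [-138.6   -0.8]
ledge tip [125.2  -0.5]
plain tip [-127.2   -0.9]
ledge clip 0.7248685956001282 [ 1 -1]
plain clip 0.7130263447761536 [ 0 -3]
tape [509.5 132.9  48. ]
cap [ 582.8 -134.7  220. ]
```

```bash
python3 - <<'E'
import cv2
a=cv2.imread("pics/s12.png");b=cv2.imread("pics/s22.png")
A=cv2.resize(a[195:240,300:360],None,fx=6,fy=6,interpolation=cv2.INTER_CUBIC);B=cv2.resize(b[195:240,300:360],None,fx=6,fy=6,interpolation=cv2.INTER_CUBIC)
C=cv2.resize(a[300:360,350:410],None,fx=5,fy=5,interpolation=cv2.INTER_CUBIC);D=cv2.resize(b[300:360,350:410],None,fx=5,fy=5,interpolation=cv2.INTER_CUBIC)
import numpy as np
o=np.zeros((590,740,3),np.uint8);o[:270,:360]=A;o[:270,370:730]=B;o[280:580,:300]=C;o[280:580,370:670]=D
cv2.imwrite("pics/cmp.png",o)
E
```

```text
(no output)
```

View pics/cmp.png

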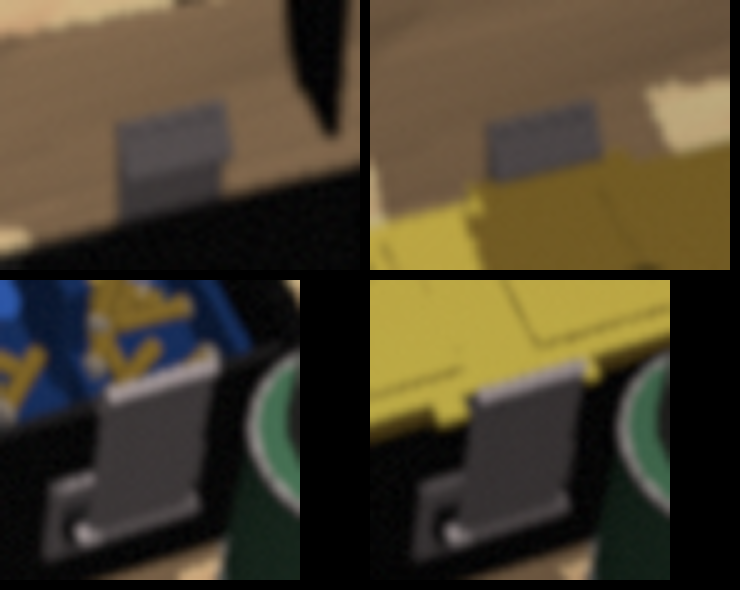

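Both clips are in exactly the pixels they had when empty: plain clip at columns 115 to 230, ledge clip top at (160,385) in its panel. Their noses lie over the lid's ends. The lid centre measures about (0.5, -0.5) mm, in line to about 0.3°, and the robot is clear, so I'll hand in.

```bash
python3 - <<'E'
from h import *
print(env.job_done(), env.state()['t'])
E
```

```text
the job is handed in; nothing more can be done
the job is handed in; nothing more can be done
```

The tote is packed and the lid is clipped shut. I handed the job in after about 37 s of robot time; no verdict is reported.

**What I did**
- **Red tray:** set on the ribs at the end without a ledge, then released. My check put it at about (-49, +0.5) mm in the tote frame.
- **Blue tray:** set on the ledge and the red rim. It measured about (+51, +0.7) mm, and it touched down at the expected height.
- **Lid:** this interface cannot tilt the tool, so I pinched the leaning handle with vertical fingers. It jammed at its tilt at first but swung level once lifted off the carton. I set it flat on the bench, regripped it deeper, and pressed it onto the tote. In the final push it moved only 0.1 mm for 18 N more, so it is resting on the rim.

**Last checks**
- **Lid position:** its centre is within about 1 mm of the tote's from the panel outline. The handle's outline gave +2 mm along the tote, so the two differ by about 3 mm; both are inside the 6 mm limit. It is in line to about 0.3 degrees.
- **Clips:** both noses lie over the lid ends at about 125 and 127 mm from the tote's middle (126 mm is shut). By eye they are in the same place in the scene image as when empty. An automatic image match was weak (about 0.7, shifts of 1 and 3 pixels) because the lid now fills the background.
- **Other objects:** I saw no sign that the carton, bottle or can moved. A rough last reading of the tape was about 8 mm from my first one. The robot never touched it, so I put that down to a crude pixel pick.

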